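Stand the toppled porcelain back up and put the empty ware board away

TASK

A ware board of square porcelain bottles and tea caddies has been jolted and everything has toppled. Stand every fallen bottle and caddy upright, mouth up, on the low plywood drying shelf, none touching another, and lean the empty ware board in the board rack the way the other board already leans there: foot on the rack's base behind the toe rail, upper part against the back panel. Leave the ink bottle, the pigment bowl and the brush pot where they are.

Things in the scene. Friction and masses are not known exactly. Their poses are not given: they have to be found in the camera images.
- bottle1: White porcelain square bottle, thin blue bands, 135 mm tall, about 280 g: body 56 x 56 mm and 92 mm tall, round shoulder 14 mm high, neck 24 mm across, lip 32 mm. Origin: centre of the square foot; z from foot to mouth; x, y square to the flat sides. If present it starts lying lengthwise on top of the ware board, mouth towards the robot. None if absent.
- bottle2: A second bottle, the same in all; starts lying on a flat side on the bench, mouth roughly towards the robot's right. None if absent.
- bottle3: A third bottle, the same in all; starts lying on a flat side on top of the drying shelf, mouth roughly towards the robot's right. None if absent.
- caddy1: White porcelain square tea caddy, thin blue bands, 100 mm tall, about 260 g: body 60 x 60 mm and 78 mm tall, round shoulder 8 mm high, round collar 40 mm across. Origin: centre of the square foot; z from foot to mouth; x, y square to the flat sides. Starts lying on a flat side on the bench, mouth roughly towards the robot's right. None if absent.
- caddy2: A second caddy, the same in all. None if absent.
- wareboard: Plain light wooden ware board, loose, 300 x 66 x 22 mm, about 280 g, lying flat on the bench, roughly pointing away from the robot. Origin: centre of its underside; x along its length, y across its width, z up out of its top face. Both ends are alike.
- board_a (a point): Middle of the underside edge at the ware board's +x end (150 mm from its origin).
- board_b (a point): Middle of the underside edge at the ware board's -x end.
- shelf: Low fixed drying shelf of plywood on a closed plinth: top 120 mm (x) by 420 mm (y), its upper face 40 mm above the bench. Origin: on the bench under its centre; y along its length.
- rack: Fixed wooden board rack, 150 mm deep (x), 240 mm wide (y). Origin: on the bench under its centre; x points from toe rail to back panel, z up. Base plank 12 mm thick. Another board like the ware board already leans in it, fixed, about 23 degrees from upright, foot by the toe rail, face on the panel's top edge, at y = +35 to +101 mm; y from -120 to +35 mm is free.
- rack_free (a point): A point on the rack's base in the free place, axes as the rack's: rack x = -18, y = -50, z = 12 mm.
- rack_toe (a point): Middle of the top inner edge of the rack's toe rail (rack x = -45, y = 0, z = 30 mm). The rail is 15 mm thick and runs across the whole width.
- rack_panel (a point): Middle of the top front edge of the rack's upright back panel (rack x = 63, y = 0, z = 220 mm). The panel is 12 mm thick and runs across the whole width.
- inkbottle: Bystander: amber ink bottle 60 mm across, 120 mm tall. Origin: centre of its foot. Leave alone.
- pigmentbowl: Bystander: white bowl 110 mm across, 50 mm tall. Origin: centre of its foot. Leave alone.
- brushpot: Bystander: white round pot 68 mm across, 85 mm tall, with brushes standing in it up to 185 mm high. Origin: centre of its foot. Leave alone.
Mind the look-alikes: they are no part of the job. Leave any green or yellow look-alike of the caddy2 alone.

How it is judged:
At the end, for the whole second after the job is handed in: Each bottle and caddy present stands on the shelf top (foot centre over it), mouth up within 4.5 degrees, at rest, touching no other; the ware board rests in the rack, 7 to 32 degrees from upright, its foot on the base between toe rail and panel, nothing holding it (angle between each of bottle1, bottle2, bottle3, caddy1, caddy2's own z axis and vertical below 0.08 rad and x of bottle1 in the frame of shelf between -0.06 and 0.06 m and y of bottle1 in the frame of shelf between -0.21 and 0.21 m and z of bottle1 in the frame of shelf between 0.034 and 0.046 m and linear speed of each of bottle1, bottle2, bottle3, caddy1, caddy2, wareboard below 0.03 m/s and x of bottle2 in the frame of shelf between -0.06 and 0.06 m and y of bottle2 in the frame of shelf between -0.21 and 0.21 m and z of bottle2 in the frame of shelf between 0.034 and 0.046 m and x of bottle3 in the frame of shelf between -0.06 and 0.06 m and y of bottle3 in the frame of shelf between -0.21 and 0.21 m and z of bottle3 in the frame of shelf between 0.034 and 0.046 m and x of caddy1 in the frame of shelf between -0.06 and 0.06 m and y of caddy1 in the frame of shelf between -0.21 and 0.21 m and z of caddy1 in the frame of shelf between 0.034 and 0.046 m and x of caddy2 in the frame of shelf between -0.06 and 0.06 m and y of caddy2 in the frame of shelf between -0.21 and 0.21 m and z of caddy2 in the frame of shelf between 0.034 and 0.046 m and contact force between each of bottle2, bottle3, caddy1, caddy2 and bottle1 below 0.05 N and contact force between each of bottle3, caddy1, caddy2 and bottle2 below 0.05 N and contact force between each of caddy1, caddy2 and bottle3 below 0.05 N and contact force between caddy2 and caddy1 below 0.05 N and ((x of board_a in the frame of rack between -0.05 and 0.055 m and y of board_a in the frame of rack between -0.115 and 0.115 m and z of board_a in the frame of rack between 0.004 and 0.03 m) or (x of board_b in the frame of rack between -0.05 and 0.055 m and y of board_b in the frame of rack between -0.115 and 0.115 m and z of board_b in the frame of rack between 0.004 and 0.03 m)) and angle between the x axis of wareboard and the z axis of rack, either way round between 0.12 and 0.56 rad and contact force between wareboard and rack above 0.3 N).
It fails at once if the ink bottle is pushed more than 40 mm or tipped over (distance of inkbottle from where it was at the start of the episode above 0.04 m or angle between inkbottle's own z axis and vertical above 0.4 rad).
It fails at once if the pigment bowl is pushed more than 40 mm or tipped over (distance of pigmentbowl from where it was at the start of the episode above 0.04 m or angle between pigmentbowl's own z axis and vertical above 0.4 rad).
It fails at once if the brush pot is pushed more than 40 mm or tipped over (distance of brushpot from where it was at the start of the episode above 0.04 m or angle between brushpot's own z axis and vertical above 0.4 rad).
Of bottle1, bottle2, bottle3, caddy1, caddy2 only 3 to 4 are there at a start; the rules pass over those that are not, and their reading is None.
At some moment in a run one of caddy1, caddy2, wareboard may be knocked a few centimetres aside while the robot is not near it.
Once in a run the grip may slacken for a moment while it holds something.
It also fails if it takes over 210 s, if anything falls off the work surface, if the arm or the gripper's body presses on something with over 40 N, if the wrist force passes 120 N, or if a joint passes its speed limit or range.

ROBOT

A 7-joint arm with a two-finger parallel gripper is mounted at the origin on the work surface. World frame = base frame: x ahead of the robot, y to its left, z up, the work surface at z = 0. Lengths are in m, angles in rad, forces in N, time in s.
With the tool pointing down it reaches from about 0.425 to 0.875 m from the base axis. Payload 4.7 kg.
Tool frame: the origin (TCP) lies on the centre line of the jaws, within the pads' length; the fingertips stand 22 mm ahead of it and the grasp point (between the pads) lies 3 mm ahead of it; z points along the fingers, y is the direction in which the jaws open and shut (so a half turn about z gives the same grasp; the last joint's range is limited). The gripper opens to 87 mm and grips with 3 to 60 N. Pads are 19 mm wide; open, the fingers measure 117 mm over their backs; the gripper's body (75 mm by 190 mm) begins 51 mm behind the grasp point.
Start: joints at [-1.111, 0.321, -0.07, 1.45, 0.023, 1.371, -0.057], TCP at [0.28, 0.586, 0.245] pointing down, gripper open.
Joint ranges: [-2.86, 2.86], [-0.3, 2.09], [-1.38, 1.24], [0.06, 2.45], [-1.56, 4.7], [0.09, 2.05], [-2.69, 2.69]. Speed limits (rad/s): [2.57, 2.57, 3.14, 3.14, 3.14, 3.14, 3.14].

INTERFACE

Orientations are given as a rotation vector (axis times angle).
In Python, from bench import ctrl, imaging, close_job, finder gives the robot as it stands. The module is installed in compiled form; this text tells all that it offers.
- The arm moves only by the shell command python3 -m jog 'ROWS' [FORCE]. ROWS is JSON, a list that holds one entry, the list of rows, each a list of 7 numbers: the shift along the tool's x, y, z in cm, then the turn, a rotation vector about the tool's x, y, z in degrees, then the finger opening in cm, from 0 to 8.7. In form: [[[dx, dy, dz, ax, ay, az, claw], ...]]. A call has 1 to 12 rows; each row shifts and turns the commanded pose from where the row before left it, along the tool's axes as they then stand; what a row does not reach is not made up. A row lasts 1/10 s, in which the tool goes at most 50 mm and 8.59 degrees, less where a joint would pass 70% of its speed; a pose out of reach is approached as far as the arm can. A call is refused whole if a number of a shift passes 5 or a number of a turn 8.59, either way. A call with a gripper value outside its range is refused whole. The fingers move at their own pace and stop on an object; FORCE is the grip in N (left out, the last holds). Time passes only in rows, so rows that do not move let the fingers close. It gives the time, the measured TCP pose, the force and the opening at its end, in the units of the state.
- ctrl.get_state(): the state, without advancing time (a new reading comes with each control period).
- imaging.get_image(name): name is "scene" or "side" or "wrist"; returns a dict with "frame" (420x560x3 uint8, red, green, blue), "intrinsics" (3x3 intrinsics, pixels), "pose" (4x4, takes a point from camera to world coordinates). Camera axes: x right, y down, z forward; pixel columns grow to the right and rows downward; lengths in m; the calibration is good to about 2 mm. The wrist camera is an equidistant fisheye: a pixel r from the principal point sees the ray r / f radians off the axis. A picture is of the moment at which its call begins. There is no depth.
- close_job(): hands the job in, once; it reports no verdict.
Trained networks look in the newest picture that a camera, given by its name, has taken for a name from the list of things; names that differ only in an ending like _2 or _b are one class to them, and where a whole thing is asked for, a point or a joint stands for the part that bears it (a point fixed in the world has none). Each returns a list of dicts, best first, with "conf" (0 to 1); they miss things now and then, are a little off and sometimes report something else, mostly with a low value. They report only what shows in the picture. A call takes as long as a camera call. They do not tell look-alikes from the thing itself.
- finder.trace(label, camera): "region" (420x560 bool, what is visible of it) and "point" ([row, column] as shares, 0 to 1, of the picture: columns of its width, rows of its height, amid what is visible of it).
- finder.spot_point(label, camera): "point" ([row, column] as shares, 0 to 1, of the picture: columns of its width, rows of its height: a listed point, or the origin of a listed thing).
The state is a dict: "time": time; "joint_positions": joint angles; "qd": joint speeds; "joint_torque": joint torques, N m; "position": TCP position; "tool_rot": TCP orientation; "ft_force": force on the tool from outside, world axes, zero at the start; "torque": the same for the moment, N m; "grip_width": opening from 0.0 (shut) to 1.0 (fully open).
Only numpy, scipy, OpenCV 4.12 (cv2) and the standard library are available. Lean on these libraries where they do the work, as an engineer would, in place of code of your own. Each camera call takes 0.05 s, during which the arm holds its last target. There are 200 camera calls.

## Working session

There is one attempt and no reset: what is moved stays moved. The work goes in short steps, Python scripts to look and compute and a shell command to move; the robot and the scene stay as the last step left them, time stands still between calls to the robot, and variables do not carry over. Pictures are saved under pics/ and viewed, about 12 in all and at most 16, crops included, and the job is handed in when it is done.

```bash
mkdir -p pics; cat > h.py <<'E'
import numpy as np, cv2
from bench import ctrl, imaging, close_job, finder
from scipy.spatial.transform import Rotation as R
def snap(name,fn=None):
    im=imaging.get_image(name)
    if fn: cv2.imwrite('pics/'+fn,im['frame'][:,:,::-1])
    return im
def ray(im,u,v):
    K=im['intrinsics'];T=im['pose']
    d=np.array([(u-K[0][2])/K[0][0],(v-K[1][2])/K[1][1],1.])
    if im.get('fish'):
        r=np.hypot(d[0],d[1]); d=np.array([d[0]/r*np.sin(r),d[1]/r*np.sin(r),np.cos(r)]) if r>1e-9 else np.array([0,0,1.])
    return T[:3,3],T[:3,:3]@d
def atz(im,u,v,z):
    o,d=ray(im,u,v); return o+d*(z-o[2])/d[2]
def proj(im,p):
    K=im['intrinsics'];T=im['pose'];c=T[:3,:3].T@(np.asarray(p)-T[:3,3])
    if im.get('fish'):
        r=np.hypot(c[0],c[1]);th=np.arctan2(r,c[2]);x,y=c[0]/r*th,c[1]/r*th
    else: x,y=c[0]/c[2],c[1]/c[2]
    return np.array([K[0][0]*x+K[0][2],K[1][1]*y+K[1][2]])
def st():
    s=ctrl.get_state();print('t',round(s['time'],2),'p',np.round(s['position'],4),'R',np.round(R.from_rotvec(s['tool_rot']).as_matrix(),3).tolist(),'q',np.round(s['joint_positions'],2),'g',round(s['grip_width'],3));return s
E
python3 - <<'E'
from h import *
np.set_printoptions(suppress=True,precision=3)
st()
ims={}
for n in('scene','side','wrist'):
    im=snap(n,n+'0.png'); print(n,im['intrinsics'],im['pose'].round(3).tolist())
    for l in('bottle1','caddy1','wareboard','shelf','rack','rack_free','rack_toe','rack_panel','board_a','inkbottle','pigmentbowl','brushpot'):
        for f in (finder.spot_point,):
            print(l,[(round(r['conf'],2),round(r['point'][1]*560),round(r['point'][0]*420)) for r in f(l,n)][:6])
E
```

```text
t 0.0 p [0.28  0.586 0.243] R [[-0.902, 0.431, -0.001], [0.431, 0.902, -0.002], [-0.0, -0.002, -1.0]] q [-1.11  0.32 -0.07  1.45  0.02  1.37 -0.06] g 0.996
scene [[470.502   0.    288.535]
 [  0.    470.502 211.123]
 [  0.      0.      1.   ]] [[0.513, 0.46, -0.725, 1.561], [0.858, -0.274, 0.434, -0.617], [0.001, -0.845, -0.535, 0.887], [0.0, 0.0, 0.0, 1.0]]
bottle1 [(0.7, 283, 256)]
caddy1 [(0.95, 114, 294), (0.74, 183, 247), (0.72, 141, 233)]
wareboard [(0.98, 329, 226)]
shelf [(0.9, 272, 277)]
rack [(0.89, 379, 203)]
rack_free [(0.73, 237, 240), (0.64, 391, 205), (0.44, 376, 202)]
rack_toe [(0.58, 376, 201), (0.17, 390, 262)]
rack_panel [(0.62, 395, 144)]
board_a [(0.61, 306, 206), (0.56, 357, 252)]
inkbottle [(0.67, 389, 263)]
pigmentbowl [(0.9, 167, 324), (0.52, 237, 239)]
brushpot [(0.87, 320, 190)]
side [[486.46    0.    279.148]
 [  0.    486.46  205.199]
 [  0.      0.      1.   ]] [[0.809, -0.451, 0.378, -0.013], [-0.588, -0.623, 0.516, -0.765], [0.003, -0.639, -0.769, 1.25], [0.0, 0.0, 0.0, 1.0]]
bottle1 [(0.58, 323, 217)]
caddy1 [(0.92, 311, 313), (0.76, 281, 366), (0.67, 392, 358), (0.6, 286, 263), (0.54, 204, 217), (0.43, 324, 239)]
wareboard [(0.94, 241, 200)]
shelf [(0.96, 324, 238)]
rack [(0.61, 199, 163)]
rack_free [(0.78, 211, 151)]
rack_toe [(0.69, 206, 158)]
rack_panel [(0.67, 173, 105)]
board_a [(0.81, 277, 181), (0.79, 205, 218)]
inkbottle [(0.59, 293, 157)]
pigmentbowl [(0.68, 409, 310), (0.25, 287, 266)]
brushpot [(0.6, 171, 211)]
wrist [[325.192   0.    277.596]
 [  0.    325.192 207.163]
 [  0.      0.      1.   ]] [[0.432, 0.861, 0.267, 0.208], [0.902, -0.412, -0.128, 0.621], [0.0, 0.296, -0.955, 0.385], [0.0, 0.0, 0.0, 1.0]]
bottle1 []
caddy1 []
wareboard []
shelf []
rack [(0.63, 235, 349)]
rack_free []
rack_toe []
rack_panel []
board_a []
inkbottle []
pigmentbowl []
brushpot []
```

```bash
python3 -c "
import cv2
a=cv2.imread('pics/scene0.png');cv2.imwrite('pics/s.png',cv2.resize(a,(800,600),interpolation=cv2.INTER_CUBIC))
a=cv2.imread('pics/side0.png');cv2.imwrite('pics/d.png',cv2.resize(a,(800,600),interpolation=cv2.INTER_CUBIC))"
```

```text
(no output)
```

View pics/s.png

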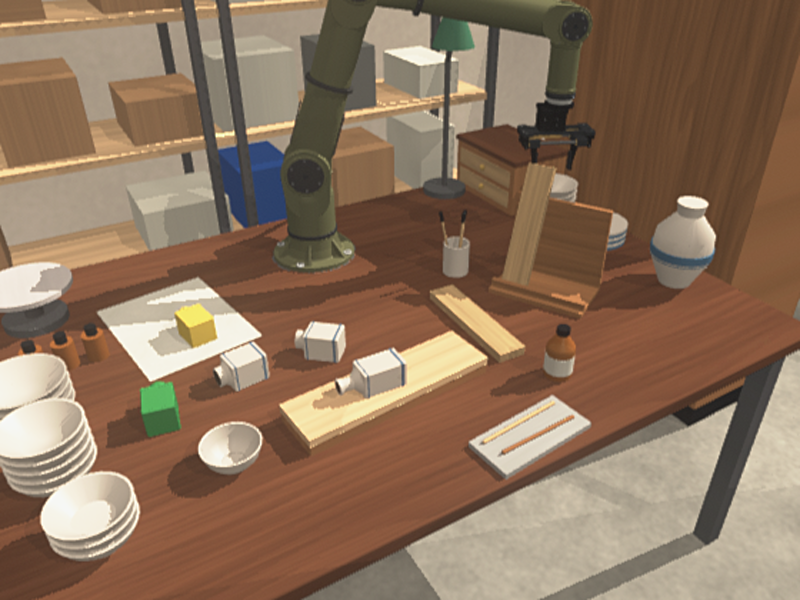

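View pics/d.png

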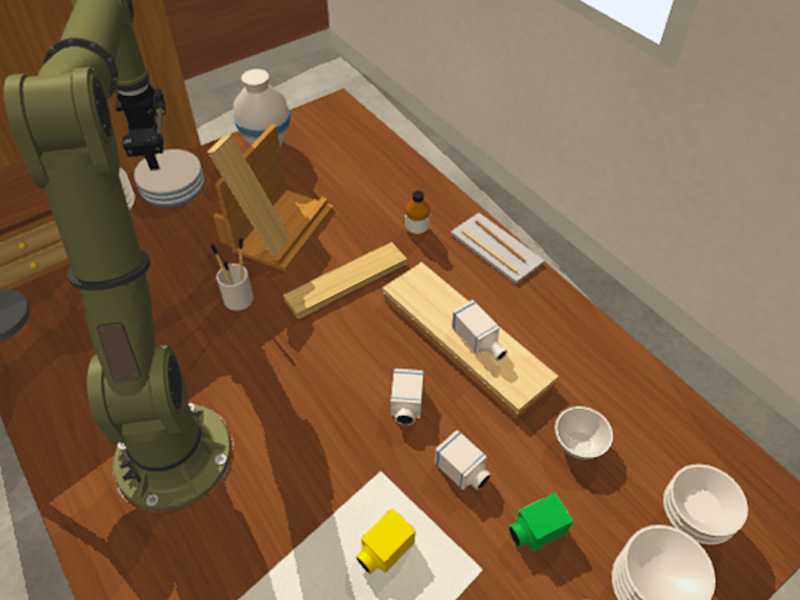

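The pictures show three white pieces: one on the shelf at (375,375) in the scene picture, and two on the bench at (325,342) and (245,368). The green (160,408) and yellow (195,325) ones are look-alikes. The ware board is at (475,322) with nothing on it. Next I'll take one enlarged crop to tell bottles from caddies.

```bash
python3 - <<'E'
import cv2,numpy as np
a=cv2.imread('pics/scene0.png')[210:300,130:300];b=cv2.imread('pics/side0.png')[190:350,250:400]
a=cv2.resize(a,(800,424),interpolation=cv2.INTER_CUBIC)[:, :]
a=cv2.resize(a,(560,296));b=cv2.resize(b,(240,256),interpolation=cv2.INTER_CUBIC)
a=cv2.resize(cv2.imread('pics/scene0.png')[210:300,130:300],(790,418)[0:2],interpolation=cv2.INTER_CUBIC)[:, :]
b=cv2.resize(cv2.imread('pics/side0.png')[245:350,265:400],(790,614),interpolation=cv2.INTER_CUBIC)
A=np.vstack([cv2.resize(a,(500,265)),cv2.resize(b,(430,334)) @ np.eye(3) if 0 else cv2.copyMakeBorder(cv2.resize(b,(430,334)),0,0,0,70,0)])
cv2.imwrite('pics/c.png',A)
E
```

```text
(no output)
```

View pics/c.png

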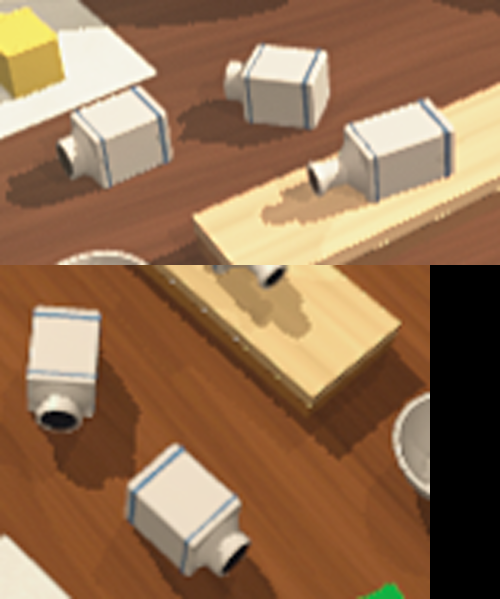

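```bash
python3 - <<'E'
from h import *
np.set_printoptions(suppress=True,precision=3)
for n in('scene','side'):
    im=snap(n)
    def hull(reg):
        c,_=cv2.findContours(reg.astype(np.uint8),0,2);c=max(c,key=cv2.contourArea)
        return cv2.approxPolyDP(c,3,True)[:,0,:]
    for l,z in(('wareboard',.022),('shelf',.04),('rack',.012),('caddy1',0.06),('bottle1',.096)):
        for r in finder.trace(l,n)[:5]:
            h=hull(r['region'])
            print(n,l,round(r['conf'],2),r['region'].sum(),h.tolist())
            if l in('wareboard','shelf'): print([atz(im,*p,z)[:2].round(3).tolist() for p in h])
    for l,z,P in (('ink',0,(389,263) if n=='scene' else(293,157)),('bowl',0,(167,324) if n=='scene' else (409,310)),('pot',0,(320,190)if n=='scene' else (171,211)),('rack',0,(379,203) if n=='scene' else(199,163)),('free',.012,(391,205) if n=='scene' else(211,151)),('toe',.03,(376,201) if n=='scene' else(206,158)),('panel',.22,(395,144)if n=='scene' else(173,105)),('shelf',0,(272,277)if n=='scene' else(324,238))):
        print(l,atz(im,*P,z))
E
```

```text
scene wareboard 0.7 1375 [[301, 204], [302, 211], [349, 253], [366, 247], [363, 239], [318, 201]]
[[0.371, 0.146], [0.412, 0.125], [0.685, 0.12], [0.687, 0.183], [0.65, 0.202], [0.385, 0.209]]
scene shelf 0.86 4711 [[340, 250], [313, 232], [280, 247], [285, 255], [283, 270], [257, 280], [249, 274], [238, 277], [228, 269], [198, 282], [196, 292], [214, 316], [221, 318], [338, 262]]
[[0.678, 0.091], [0.558, 0.073], [0.573, -0.055], [0.615, -0.062], [0.671, -0.102], [0.671, -0.185], [0.637, -0.192], [0.633, -0.224], [0.588, -0.233], [0.596, -0.326], [0.631, -0.346], [0.737, -0.34], [0.752, -0.328], [0.721, 0.052]]
scene rack 0.78 5615 [[370, 115], [361, 138], [353, 190], [345, 195], [343, 204], [405, 222], [419, 202], [428, 148], [385, 139], [388, 119]]
scene caddy1 0.94 847 [[120, 268], [98, 274], [104, 304], [125, 299]]
scene caddy1 0.81 788 [[208, 232], [206, 240], [215, 251], [238, 250], [239, 227], [218, 226]]
scene caddy1 0.68 906 [[186, 249], [174, 240], [154, 250], [150, 265], [171, 272], [187, 263]]
scene caddy1 0.61 616 [[138, 213], [122, 220], [126, 234], [134, 242], [150, 23
[... 1396 characters left out ...]
271, 399], [290, 380], [289, 369]]
side caddy1 0.82 987 [[320, 302], [305, 315], [305, 324], [323, 341], [336, 341], [342, 335], [340, 320]]
side caddy1 0.73 896 [[318, 217], [317, 229], [333, 247], [342, 246], [348, 252], [354, 248], [348, 240], [348, 228], [332, 211]]
side caddy1 0.65 805 [[279, 257], [275, 260], [274, 290], [284, 298], [294, 291], [296, 261]]
side bottle1 0.63 888 [[319, 216], [317, 230], [332, 246], [340, 245], [350, 251], [354, 245], [348, 239], [348, 228], [332, 212]]
ink [0.777 0.229 0.   ]
bowl [ 0.672 -0.455  0.   ]
pot [0.297 0.263 0.   ]
rack [0.484 0.403 0.   ]
free [0.545 0.419 0.012]
toe [0.504 0.382 0.03 ]
panel [0.462 0.483 0.22 ]
shelf [ 0.637 -0.119  0.   ]
```

The two pieces on the bench look like caddies (wide collar, short body) and the shelf one is a bottle with a narrow neck. I'll confirm by fitting the silhouettes of both models in both views, which gives the poses too.

```bash
cat > fit.py <<'E'
from h import *
from scipy.optimize import minimize
a=np.linspace(0,2*np.pi,24,endpoint=False)
def ring(r,z): return np.c_[r*np.cos(a),r*np.sin(a),0*a+z]
def box(x0,x1,y0,y1,z0,z1): return np.array([[x,y,z] for x in(x0,x1) for y in(y0,y1) for z in(z0,z1)])
MOD={'bottle':[np.vstack([box(-.028,.028,-.028,.028,0,.092),ring(.014,.106)]),np.vstack([ring(.012,.09),ring(.012,.13)]),np.vstack([ring(.016,.127),ring(.016,.135)])],
'caddy':[np.vstack([box(-.03,.03,-.03,.03,0,.078),ring(.022,.086)]),np.vstack([ring(.02,.08),ring(.02,.1)])],
'board':[box(-.15,.15,-.033,.033,0,.022)],'shelf':[box(-.06,.06,-.21,.21,0.0,.04)]}
HALF={'bottle':.028,'caddy':.03}
def pts(m,x,y,yaw,z0,lying=True):
    # lying: z axis along (cos yaw, sin yaw,0)
    c,s=np.cos(yaw),np.sin(yaw)
    if lying: M=np.array([[0,-s,c],[0,c,s],[-1,0,0]]);M=np.array([[0,-s,c],[0,c,s],[1,0,0]]) 
    else: M=np.array([[c,-s,0],[s,c,0],[0,0,1]])
    return [p@M.T+[x,y,z0] for p in m]
def mask(im,parts):
    k=np.zeros((420*2,560*2),np.uint8)
    for p in parts:
        q=np.array([proj(im,i) for i in p])*2
        cv2.fillConvexPoly(k,cv2.convexHull(q.astype(np.int32)),1)
    return cv2.resize(k,(560,420),interpolation=cv2.INTER_AREA).astype(bool) if 0 else k
def fit(kind,obs,x0,z0,lying):
    big=[cv2.resize(r.astype(np.uint8),(1120,840),interpolation=cv2.INTER_NEAREST) for _,r in obs]
    def cost(v):
        P=pts(MOD[kind],*v[:2],v[2],z0,lying);t=0
        for (im,_),b in zip(obs,big):
            k=mask(im,P);t-=(k&b).sum()/max(1,(k|b).sum())
        return t/len(obs)
    x0=np.array(x0,float)
    S=np.vstack([x0]+[x0+d for d in np.diag([.02,.02,.25])])
    r=minimize(cost,x0,method='Nelder-Mead',options=dict(initial_simplex=S,xatol=3e-4,fatol=1e-4,maxiter=200))
    return r.x,-r.fun
E
python3 - <<'E'
from fit import *
A=snap('scene');RS={l:finder.trace(l,'scene') for l in('caddy1','wareboard','shelf')}
B=snap('side');RB={l:finder.trace(l,'side') for l in('caddy1','wareboard','shelf')}
def near(rs,u,v): 
    return min(rs,key=lambda r:np.hypot(r['point'][1]*560-u,r['point'][0]*420-v))['region']
def go(name,kinds,oa,ob,g,z,ly=True):
    obs=[(i,r) for i,r in((A,oa),(B,ob)) if r is not None]
    for k in kinds:
        zz=z if z is not None else HALF[k]+ (0.04 if name=='shelfobj' else 0)
        for g2 in g:
            x,s=fit(k,obs,g2,zz,ly);print(name,k,x.round(4),'yawdeg',round(np.degrees(x[2]),1),'iou',round(s,3))
ca=RS['caddy1'];cb=RB['caddy1']
go('near',['caddy','bottle'],near(ca,228,239),near(cb,286,277),[(.47,-.13,-1.6),(.47,-.13,-1.9),(.47,-.13,-2.3)],None)
go('far',['caddy','bottle'],near(ca,170,257),near(cb,322,322),[(.52,-.23,-1.3),(.52,-.23,-1.7)],None)
go('shelfobj',['bottle','caddy'],None,near(cb,333,230),[(.63,-.08,-1.3),(.63,-.08,-1.7)],None)
go('board',['board'],RS['wareboard'][0]['region'],RB['wareboard'][0]['region'],[(.52,.165,0)],0,False)
def f(r,o):
    r=r.copy().astype(np.uint8)|o; return r>0
go('shelf',['shelf'],RS['shelf'][0]['region'],RB['shelf'][0]['region']|near(cb,333,230),[(.637,-.12,0)],0,False)
E
```

```text
near caddy [ 0.4702 -0.1381 -2.2346] yawdeg -128.0 iou 0.894
near caddy [ 0.4709 -0.1414 -2.2544] yawdeg -129.2 iou 0.901
near caddy [ 0.4675 -0.1384 -2.1991] yawdeg -126.0 iou 0.895
near bottle [ 0.4714 -0.1355 -2.217 ] yawdeg -127.0 iou 0.787
near bottle [ 0.4741 -0.1345 -2.239 ] yawdeg -128.3 iou 0.783
near bottle [ 0.4727 -0.1331 -2.2137] yawdeg -126.8 iou 0.783
far caddy [ 0.52 -0.23 -1.3 ] yawdeg -74.5 iou -0.0
far caddy [ 0.4361 -0.3108 -1.5167] yawdeg -86.9 iou 0.882
far bottle [ 0.4164 -0.3145 -1.0409] yawdeg -59.6 iou 0.721
far bottle [ 0.4346 -0.3071 -1.4745] yawdeg -84.5 iou 0.769
shelfobj bottle [ 0.63 -0.08 -1.3 ] yawdeg -74.5 iou -0.0
shelfobj bottle [ 0.63 -0.08 -1.7 ] yawdeg -97.4 iou -0.0
shelfobj caddy [ 0.63 -0.08 -1.3 ] yawdeg -74.5 iou -0.0
shelfobj caddy [ 0.63 -0.08 -1.7 ] yawdeg -97.4 iou -0.0
board board [ 0.5209  0.1717 -0.0338] yawdeg -1.9 iou 0.939
shelf shelf [ 0.6405 -0.1234  0.0835] yawdeg 4.8 iou 0.753
```

```bash
python3 - <<'E'
from fit import *
A=snap('scene');B=snap('side')
L=('bottle1','shelf','caddy1')
RS={l:finder.trace(l,'scene') for l in L};RB={l:finder.trace(l,'side') for l in L}
for n,r in(('scene',RS),('side',RB)):
    for l in L: print(n,l,[(round(q['conf'],2),round(q['point'][1]*560),round(q['point'][0]*420),q['region'].sum()) for q in r[l]])
mb=[q['region'] for l in('bottle1','caddy1') for q in RB[l] if np.hypot(q['point'][1]*560-333,q['point'][0]*420-230)<15]
ms=[q['region'] for l in('bottle1','caddy1') for q in RS[l] if np.hypot(q['point'][1]*560-262,q['point'][0]*420-262)<18]
print(len(mb),len(ms))
if mb:
  obs=[(B,mb[0])]+([(A,ms[0])] if ms else [])
  for k in('bottle','caddy'):
    for g in((.65,-.09,-1.5),(.65,-.09,-1.9)):
        x,s=fit(k,obs,g,HALF[k]+.04,True);print(k,x.round(4),np.degrees(x[2]).round(1),s.round(3))
# shelf: use observed edges; orig masks plus hole filling by convex hull
o=[]
for im,r in((A,RS),(B,RB)):
    m=r['shelf'][0]['region'].astype(np.uint8);c,_=cv2.findContours(m,0,2);c=max(c,key=cv2.contourArea);k=np.zeros_like(m);cv2.fillConvexPoly(k,cv2.convexHull(c),1);o.append((im,k>0))
for ob in (o,o[:1],o[1:]):
    x,s=fit('shelf',ob,(.638,-.12,0),0,False);print('shelf',x.round(4),np.degrees(x[2]).round(1),s.round(3))
    
E
```

```text
scene bottle1 [(0.58, 266, 261, np.int64(1144))]
scene shelf [(0.85, 268, 280, np.int64(4630))]
scene caddy1 [(0.97, 114, 286, np.int64(867)), (0.93, 138, 231, np.int64(640)), (0.62, 170, 258, np.int64(912)), (0.6, 222, 238, np.int64(808))]
side bottle1 [(0.78, 335, 229, np.int64(887)), (0.16, 184, 143, np.int64(4950))]
side shelf [(0.89, 324, 244, np.int64(4172))]
side caddy1 [(0.94, 270, 381, np.int64(1143)), (0.81, 285, 276, np.int64(768)), (0.8, 380, 365, np.int64(1112)), (0.76, 326, 322, np.int64(987))]
1 1
bottle [ 0.645  -0.0973 -1.589 ] -91.0 0.919
bottle [ 0.6461 -0.0967 -1.6125] -92.4 0.918
caddy [ 0.6464 -0.1043 -1.602 ] -91.8 0.814
caddy [ 0.6483 -0.1042 -1.6435] -94.2 0.811
shelf [ 0.6401 -0.1223  0.084 ] 4.8 0.971
shelf [ 0.641  -0.1218  0.0928] 5.3 0.973
shelf [ 0.6402 -0.1246  0.0825] 4.7 0.973
```

The fits agree: bottle3 lies on the shelf and the two bench pieces are caddies 1 and 2. The fitted shelf pose is (0.640, -0.123), yaw 4.8°, and the board is at (0.521, 0.172), yaw -1.9°. Next is a planning helper that works out uniform rows for a relative motion.

```bash
cat > plan.py <<'E'
from h import *
from scipy.linalg import logm,expm
def frame(dd,theta,ys=1):
    """tool frame: azimuth dd (deg) heading of approach, theta deg from down toward that heading; y=ys*(horizontal perp)"""
    d=np.array([np.cos(np.radians(dd)),np.sin(np.radians(dd)),0]);th=np.radians(theta)
    z=np.cos(th)*np.array([0,0,-1])+np.sin(th)*d
    y=ys*np.array([-d[1],d[0],0]); return np.c_[np.cross(y,z),y,z]
def T(p,M,grasp=True):
    t=np.eye(4);t[:3,:3]=M;t[:3,3]=np.asarray(p)-(M[:,2]*.003 if grasp else 0);return t
def cur():
    s=ctrl.get_state();return T(s['position'],R.from_rotvec(s['tool_rot']).as_matrix(),False)
def step(a,b,n=None,lin=5.,ang=8.5,screw=True):
    D=np.linalg.inv(a)@b
    rv=R.from_matrix(D[:3,:3]).as_rotvec(degrees=True)
    if not screw:
        sh=b[:3,:3].T@(b[:3,3]-a[:3,3])*100
        print('rot then shift: rot',rv.round(2),'x',int(np.ceil(np.linalg.norm(rv)/ang)),(rv/max(1,np.ceil(np.linalg.norm(rv)/ang))).round(2),'| shift',sh.round(2));return b
    n0=n or max(int(np.ceil(np.linalg.norm(rv)/ang)),int(np.ceil(np.linalg.norm(D[:3,3])*100/lin)),1)
    E=np.real(expm(logm(D)/n0));r=np.r_[E[:3,3]*100,R.from_matrix(E[:3,:3]).as_rotvec(degrees=True)].round(2)
    print('n',n0,'row',r.tolist());return b
def shw(M): print(M[:3,3].round(4),M[:3,2].round(3),M[:3,1].round(3))
E
python3 - <<'E'
from plan import *
c=cur()
up=c.copy();up[2,3]=.42;step(c,up)
G=frame(90,30,-1)  # approach heading +y (=-d), y = +x
print(G)
b=T([.644,-.143,.30],G);shw(b)
step(up,b)
E
```

```text
n 4 row [-0.0, 0.0, -4.39, 0.0, -0.0, 0.0]
[[ 5.30287619e-17  1.00000000e+00  3.06161700e-17]
 [ 8.66025404e-01 -6.12323400e-17  5.00000000e-01]
 [ 5.00000000e-01 -0.00000000e+00 -8.66025404e-01]]
[ 0.644  -0.1445  0.3026] [ 0.     0.5   -0.866] [ 1. -0. -0.]
n 17 row [-5.08, -0.75, -0.59, -0.99, 1.57, 3.7]
```

```bash
r="[-4.8,-0.71,-0.56,-0.94,1.48,3.5,8.7]"; 
python3 -m jog '[[[0,0,-4.4,0,0,0,8.7],[0,0,-4.4,0,0,0,8.7],[0,0,-4.4,0,0,0,8.7],[0,0,-4.4,0,0,0,8.7],[-4.8,-0.71,-0.56,-0.94,1.48,3.5,8.7],[-4.8,-0.71,-0.56,-0.94,1.48,3.5,8.7],[-4.8,-0.71,-0.56,-0.94,1.48,3.5,8.7],[-4.8,-0.71,-0.56,-0.94,1.48,3.5,8.7],[-4.8,-0.71,-0.56,-0.94,1.48,3.5,8.7],[-4.8,-0.71,-0.56,-0.94,1.48,3.5,8.7],[-4.8,-0.71,-0.56,-0.94,1.48,3.5,8.7],[-4.8,-0.71,-0.56,-0.94,1.48,3.5,8.7]]]' 20
python3 -m jog '[[[-4.8,-0.71,-0.56,-0.94,1.48,3.5,8.7],[-4.8,-0.71,-0.56,-0.94,1.48,3.5,8.7],[-4.8,-0.71,-0.56,-0.94,1.48,3.5,8.7],[-4.8,-0.71,-0.56,-0.94,1.48,3.5,8.7],[-4.8,-0.71,-0.56,-0.94,1.48,3.5,8.7],[-4.8,-0.71,-0.56,-0.94,1.48,3.5,8.7],[-4.8,-0.71,-0.56,-0.94,1.48,3.5,8.7],[-4.8,-0.71,-0.56,-0.94,1.48,3.5,8.7],[-4.8,-0.71,-0.56,-0.94,1.48,3.5,8.7],[-4.8,-0.71,-0.56,-0.94,1.48,3.5,8.7],[0,0,0,0,0,0,8.7]]]'
python3 - <<'E'
from plan import *
st();c=cur();shw(c)
G=frame(90,30,-1)
step(c,T([.644,-.143,.30],G));step(T([.644,-.143,.30],G),T([.644,-.143,.068],G))
E
```

```text
time: 4.55
position: [0.548, 0.3056, 0.4255]
tool_rot: [-1.34, -2.639, -0.259]
ft_force: [0.5, 0.6, 0.4]
grip_width: 1.002
time: 5.65
position: [0.6386, -0.1562, 0.2974]
tool_rot: [-1.948, -1.91, -0.508]
ft_force: [-0.0, -0.2, -0.1]
grip_width: 1.0
t 5.65 p [ 0.6386 -0.1562  0.2974] R [[0.019, 1.0, 0.002], [0.869, -0.017, 0.495], [0.495, -0.008, -0.869]] q [ 0.1   0.49  0.5   1.26 -0.67  1.73  0.56] g 1.0
[ 0.6386 -0.1562  0.2974] [ 0.002  0.495 -0.869] [ 1.    -0.017 -0.008]
n 1 row [1.28, 0.52, 0.13, 0.12, 0.32, -1.08]
n 5 row [-2.32, 0.0, 4.02, -0.0, 0.0, -0.0]
```

```bash
python3 -m jog '[[[1.28,0.52,0.13,0.12,0.32,-1.08,8.7],[0,0,0,0,-8.18,0,8.7],[0,0,0,0,-8.18,0,8.7],[0,0,0,0,-8.18,0,8.7],[0,0,0,0,-8.18,0,8.7],[0,0,0,0,-8.18,0,8.7],[0,0,0,0,-8.18,0,8.7],[0,0,0,0,-8.18,0,8.7],[0,0,0,0,-8.18,0,8.7],[0,0,0,0,-8.18,0,8.7],[0,0,0,0,-8.18,0,8.7],[0,0,0,0,-8.18,0,8.7]]]' >/dev/null
python3 - <<'E'
from plan import *
st();shw(cur())
E
python3 -m jog '[[[0,0,0,0,8.18,0,8.7],[0,0,0,0,8.18,0,8.7],[0,0,0,0,8.18,0,8.7],[0,0,0,0,8.18,0,8.7],[0,0,0,0,8.18,0,8.7],[0,0,0,0,8.18,0,8.7],[0,0,0,0,8.18,0,8.7],[0,0,0,0,8.18,0,8.7],[0,0,0,0,8.18,0,8.7],[0,0,0,0,8.18,0,8.7],[0,0,0,0,8.18,0,8.7]]]' >/dev/null
python3 - <<'E'
from plan import *
from fit import *
st();c=cur();shw(c)
im=snap('wrist','w1.png');im['fish']=True
for l in('bottle1','caddy1'):
    for r in finder.trace(l,'wrist')[:4]: 
        print(l,r['conf'],r['point'][1]*560,r['point'][0]*420,r['region'].sum())
print('foot',proj(im,[.645,-.097,.068]),'mouth',proj(im,[.642,-.232,.068]))
r=(finder.trace('bottle1','wrist') or finder.trace('caddy1','wrist'))
if r: print(fit('bottle',[(im,r[0]['region'])],(.645,-.097,-1.59),.068,True))
E
```

```text
t 6.85 p [ 0.649  -0.1287  0.3085] R [[-0.001, 1.0, 0.027], [0.503, 0.023, -0.864], [-0.864, 0.013, -0.503]] q [-0.8   0.48  0.67  1.57  0.75  1.43 -0.36] g 0.996
[ 0.649  -0.1287  0.3085] [ 0.027 -0.864 -0.503] [1.    0.023 0.013]
t 7.95 p [ 0.6488 -0.1311  0.3107] R [[-0.026, 1.0, 0.002], [0.86, 0.021, 0.51], [0.509, 0.015, -0.86]] q [ 0.08  0.49  0.5   1.24 -0.69  1.74  0.56] g 0.999
[ 0.6488 -0.1311  0.3107] [ 0.002  0.51  -0.86 ] [1.    0.021 0.015]
bottle1 0.69 265.608 278.712 2852
caddy1 0.75 142.576 276.61199999999997 170
caddy1 0.66 10.304 409.794 284
foot [271.24827522 254.37444295] mouth [266.53013206 361.09630627]
(array([ 0.64705872, -0.09458828, -1.61149632]), np.float64(0.5950273914875684))
```

View pics/w1.png

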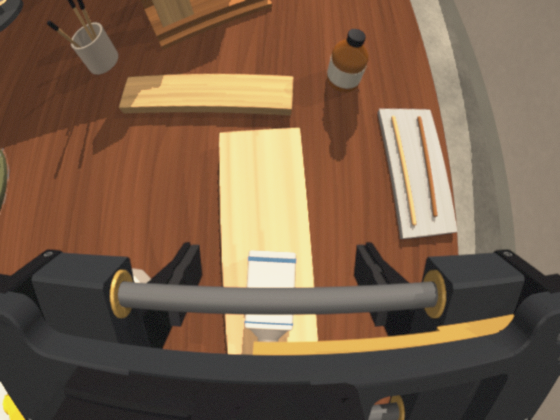

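The wrist view shows the shelf bottle with its foot edge at (250–294, 253), which matches my prediction of (271, 254). It lies square between the fingers, so I'll descend.

```bash
python3 - <<'E'
from plan import *
G=frame(88.5,30,-1);c=cur()
a=step(c,T([.644,-.143,.15],G))
step(a,T([.644,-.143,.068],G))
E
```

```text
n 4 row [-2.2, -0.12, 3.21, -0.2, -0.05, 0.61]
n 2 row [-2.05, -0.0, 3.55, -0.0, 0.0, -0.0]
```

```bash
python3 -m jog '[[[-2.2,-0.12,3.21,-0.2,-0.05,0.61,8.7],[-2.2,-0.12,3.21,-0.2,-0.05,0.61,8.7],[-2.2,-0.12,3.21,-0.2,-0.05,0.61,8.7],[-2.2,-0.12,3.21,-0.2,-0.05,0.61,8.7],[-1.02,0,1.78,0,0,0,8.7],[-1.02,0,1.78,0,0,0,8.7],[-1.02,0,1.78,0,0,0,8.7],[-1.02,0,1.78,0,0,0,8.7],[0,0,0,0,0,0,8.7]]]' 25
python3 - <<'E'
from plan import *
G=frame(88.5,30,-1);st();c=cur()
step(c,T([.644,-.143,.068],G))
E
```

```text
time: 9.05
position: [0.642, -0.1443, 0.0673]
tool_rot: [-1.954, -1.898, -0.521]
ft_force: [-0.2, -0.0, -1.5]
grip_width: 0.998
t 9.05 p [ 0.642  -0.1443  0.0673] R [[0.026, 1.0, 0.01], [0.864, -0.028, 0.502], [0.502, -0.005, -0.865]] q [ 0.1   0.66  0.46  1.5  -0.75  1.39  0.76] g 0.998
n 1 row [0.15, 0.2, -0.3, -0.19, -0.13, -0.2]
```

Close on it.

```bash
python3 -m jog '[[[0.15,0.2,-0.3,0,0,0,8.7],[0,0,0,0,0,0,4.5],[0,0,0,0,0,0,4.5],[0,0,0,0,0,0,4.5],[0,0,0,0,0,0,4.5],[0,0,0,0,0,0,4.5],[0,0,0,0,0,0,4.5],[0,0,0,0,0,0,4.5]]]' 25
python3 -m jog '[[[1.0,0,-1.73,0,0,0,4.5],[1.5,0,-2.6,0,0,0,4.5],[2,0,-3.46,0,0,0,4.5],[2,0,-3.46,0,0,0,4.5],[0,0,0,0,0,0,4.5]]]'
python3 - <<'E'
from plan import *
st();c=cur();shw(c)
a=c.copy();a[:3,:3]=c[:3,:3]@R.from_rotvec([0,-90,0],degrees=True).as_matrix()
# final: foot at shelf y=-.15; foot relative grasp: .046 down
F=T([.653,-.272,.040+.046+.004],frame(-85.2,60,1))
shw(a);step(c,a);print('then');step(a,F,screw=False);
E
```

```text
time: 9.85
position: [0.6449, -0.1455, 0.074]
tool_rot: [-1.955, -1.901, -0.525]
ft_force: [-2.9, -0.2, 2.9]
grip_width: 0.642
time: 10.35
position: [0.6483, -0.147, 0.2116]
tool_rot: [-1.959, -1.91, -0.535]
ft_force: [1.1, -0.5, -2.4]
grip_width: 0.639
t 10.35 p [ 0.6483 -0.147   0.2116] R [[0.019, 1.0, 0.024], [0.867, -0.028, 0.498], [0.498, 0.012, -0.867]] q [ 0.08  0.54  0.5   1.38 -0.7   1.58  0.63] g 0.639
[ 0.6483 -0.147   0.2116] [ 0.024  0.498 -0.867] [ 1.    -0.028  0.012]
[ 0.6483 -0.147   0.2116] [-0.019 -0.867 -0.498] [ 1.    -0.028  0.012]
n 11 row [0.0, 0.0, 0.0, 0.0, -8.18, 0.0]
then
rot then shift: rot [-5.24  0.15 -3.79] x 1 [-5.24  0.15 -3.79] | shift [ 4.28 -0.58 16.6 ]
```

```bash
python3 -m jog '[[[0,0,0,0,-8.18,0,4.5],[0,0,0,0,-8.18,0,4.5],[0,0,0,0,-8.18,0,4.5],[0,0,0,0,-8.18,0,4.5],[0,0,0,0,-8.18,0,4.5],[0,0,0,0,-8.18,0,4.5],[0,0,0,0,-8.18,0,4.5],[0,0,0,0,-8.18,0,4.5],[0,0,0,0,-8.18,0,4.5],[0,0,0,0,-8.18,0,4.5],[0,0,0,0,-8.18,0,4.5],[0,0,0,0,0,0,4.5]]]' 35
python3 - <<'E'
from plan import *
st();c=cur();shw(c)
F=T([.653,-.272,.16],frame(-85.2,60,1))
step(c,F)
im=snap('side');r=finder.trace('bottle1','side');print([(q['conf'],q['point']) for q in r])
a=snap('scene','a1.png')['frame'][120:330,150:430]
cv2.imwrite('pics/a1c.png',cv2.resize(np.hstack([a,im['frame'][90:300,200:480]])[:,:,::-1],(800,300),interpolation=cv2.INTER_CUBIC))
E
```

```text
time: 11.55
position: [0.645, -0.1394, 0.1971]
tool_rot: [1.602, 1.577, -0.932]
ft_force: [-0.1, 2.3, -4.2]
grip_width: 0.646
t 11.55 p [ 0.645  -0.1394  0.1971] R [[0.003, 1.0, -0.022], [0.501, -0.02, -0.865], [-0.865, -0.009, -0.501]] q [-0.87  0.68  0.81  1.63  0.58  1.27 -0.4 ] g 0.646
[ 0.645  -0.1394  0.1971] [-0.022 -0.865 -0.501] [ 1.    -0.02  -0.009]
n 3 row [-1.15, 0.2, 4.35, -1.81, -0.04, -0.85]
[(0.64, [0.4738, 0.6061])]
```

View pics/a1c.png

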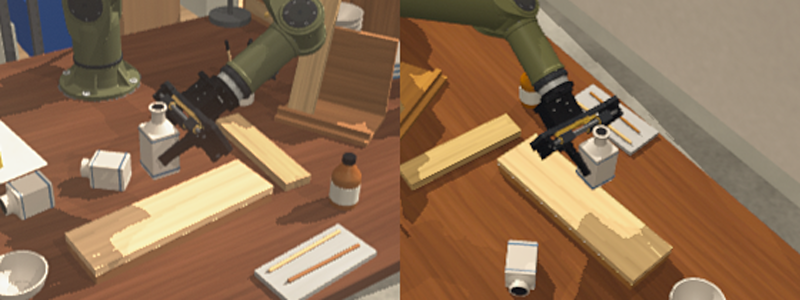

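```bash
python3 -m jog '[[[-0.86,0.15,3.26,-1.36,-0.03,-0.64,4.5],[-0.86,0.15,3.26,-1.36,-0.03,-0.64,4.5],[-0.86,0.15,3.26,-1.36,-0.03,-0.64,4.5],[-0.86,0.15,3.26,-1.36,-0.03,-0.64,4.5],[0,0,0,0,0,0,4.5],[0,0,0,0,0,0,4.5]]]'
python3 - <<'E'
from plan import *
st();c=cur();shw(c)
F=T([.653,-.272,.095],frame(-85.2,60,1));step(c,F)
E
```

```text
time: 12.3
position: [0.6515, -0.2793, 0.1702]
tool_rot: [1.523, 1.621, -0.864]
ft_force: [0.7, -0.2, -3.8]
grip_width: 0.639
t 12.3 p [ 0.6515 -0.2793  0.1702] R [[-0.024, 0.997, 0.067], [0.501, 0.07, -0.863], [-0.865, 0.013, -0.501]] q [-0.73  0.67  0.86  1.76  0.7   0.95 -0.38] g 0.639
[ 0.6515 -0.2793  0.1702] [ 0.067 -0.863 -0.501] [0.997 0.07  0.013]
n 2 row [3.44, 0.07, 1.42, -0.16, -0.04, -0.51]
```

```bash
python3 -m jog '[[[1.72,0.03,0.71,-0.08,0,-0.25,4.5],[1.72,0.03,0.71,-0.08,0,-0.25,4.5],[1.72,0.03,0.71,-0.08,0,-0.25,4.5],[1.72,0.03,0.71,-0.08,0,-0.25,4.5],[0,0,0,0,0,0,4.5],[0,0,0,0,0,0,4.5]]]'
python3 -m jog '[[[0.17,0,0.1,0,0,0,4.5],[0,0,0,0,0,0,4.5]]]'
python3 -m jog '[[[0.17,0,0.1,0,0,0,4.5],[0,0,0,0,0,0,4.5]]]'
python3 -m jog '[[[0.17,0,0.1,0,0,0,4.5],[0,0,0,0,0,0,4.5]]]'
```

```text
time: 12.9
position: [0.6534, -0.2654, 0.0931]
tool_rot: [1.497, 1.644, -0.872]
ft_force: [0.0, 0.2, -2.4]
grip_width: 0.641
time: 13.1
position: [0.6534, -0.2658, 0.0922]
tool_rot: [1.499, 1.643, -0.87]
ft_force: [0.2, -0.3, -2.2]
grip_width: 0.642
time: 13.3
position: [0.6536, -0.2658, 0.0904]
tool_rot: [1.498, 1.643, -0.87]
ft_force: [-0.0, 0.1, -2.9]
grip_width: 0.643
time: 13.5
position: [0.6538, -0.2661, 0.0903]
tool_rot: [1.497, 1.641, -0.872]
ft_force: [-2.5, 4.1, 5.3]
grip_width: 0.643
```

```bash
python3 -m jog '[[[0,0,0,0,0,0,7],[0,0,0,0,0,0,8.7],[0,0,0,0,0,0,8.7],[0,0,0,0,0,0,8.7],[0,0,-1,0,0,0,8.7],[0,0,-3,0,0,0,8.7],[0,0,-4,0,0,0,8.7],[0,0,-4,0,0,0,8.7],[-3,0,-3,0,0,0,8.7],[-3,0,-3,0,0,0,8.7],[0,0,0,0,0,0,8.7]]]'
python3 - <<'E'
from plan import *
from fit import *
st();c=cur();shw(c)
ims={n:snap(n) for n in('scene','side')}
obs=[]
for n in ims:
    q=finder.trace('bottle1',n); print(n,[(round(r['conf'],2),np.round(r['point'][::-1]*np.array([560,420]))) for r in q])
    P=[.653,-.268,.08];u=proj(ims[n],P);print(u)
    g=[r for r in q if np.hypot(*(np.array(r['point'][::-1])*[560,420]-u))<25]
    if g: obs.append((ims[n],g[0]['region']))
if obs: print(fit('bottle',obs,(.653,-.268,.08),.04,False))
# caddies re-fit
for nm,g in(('near',(.4705,-.140,-2.24)),('far',(.436,-.311,-1.51))):
    obs=[]
    for n in ims:
        snapc=finder.trace('caddy1',n);u=proj(ims[n],[g[0]+.045*np.cos(g[2]),g[1]+.045*np.sin(g[2]),.03])
        k=[r for r in snapc if np.hypot(*(np.array(r['point'][::-1])*[560,420]-u))<15]
        if k: obs.append((ims[n],k[0]['region']))
    print(nm,len(obs),fit('caddy',obs,g,.03,True) if obs else '')
i=ims['side'];cv2.imwrite('pics/b1.png',np.hstack([ims['scene']['frame'][100:340,100:400],i['frame'][100:340,200:500]])[:,:,::-1])
E
```

```text
time: 14.6
position: [0.6459, -0.138, 0.236]
tool_rot: [1.498, 1.64, -0.859]
ft_force: [0.1, 0.4, 0.0]
grip_width: 0.997
t 14.6 p [ 0.6459 -0.138   0.236 ] R [[-0.042, 0.996, 0.083], [0.499, 0.093, -0.862], [-0.866, 0.005, -0.501]] q [-0.94  0.57  0.85  1.7   0.68  1.22 -0.37] g 0.997
[ 0.6459 -0.138   0.236 ] [ 0.083 -0.862 -0.501] [0.996 0.093 0.005]
scene [(0.58, array([224., 272.])), (0.48, array([170., 256.]))]
[225.2029785  275.14552254]
side [(0.71, array([367., 250.])), (0.28, array([407., 302.]))]
[363.12516037 253.05564236]
(array([ 0.65687249, -0.27466665,  0.09489878]), np.float64(0.9399412612918274))
near 2 (array([ 0.47032972, -0.14083746, -2.25313128]), np.float64(0.8608716428310931))
far 2 (array([ 0.43320796, -0.31218557, -1.44422054]), np.float64(0.9175997305359616))
```

View pics/b1.png

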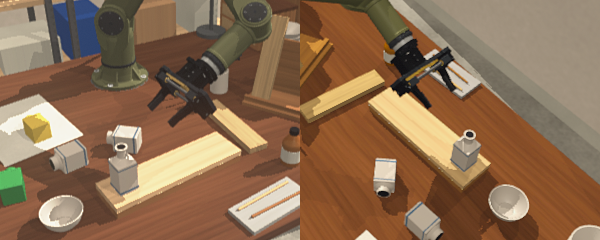

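```bash
python3 - <<'E'
from plan import *
from fit import *
A=snap('scene');ca=finder.trace('caddy1','scene');B=snap('side');cb=finder.trace('caddy1','side')
for n,im,c in(('scene',A,ca),('side',B,cb)):
    for r in c: print(n,(np.array(r['point'][::-1])*[560,420]).round(),atz(im,*(np.array(r['point'][::-1])*[560,420]),.03).round(3))
sel=lambda c,u,v:[r['region'] for r in c if np.hypot(r['point'][1]*560-u,r['point'][0]*420-v)<15]
g1,g2=sel(ca,114,290),sel(cb,380,365)
obs=([(A,g1[0])] if g1 else [])+([(B,g2[0])] if g2 else [])
for y in(-2.6,-2,-1.4): print('green',fit('caddy',obs,(.50,-.40,y),.03,True))
b1,b2=sel(ca,170,258),sel(cb,324,322)
for y in(-1.5,): print('B',fit('caddy',[(A,b1[0])],(.434,-.312,y),.03,True),fit('caddy',[(B,b2[0])],(.434,-.312,y),.03,True))
c=cur();F=T([.437,-.351,.2],frame(94,25,-1));st()
M=c.copy();M[2,3]=.33;step(c,M);step(M,F)
E
```

```text
scene [133. 229.] [ 0.237 -0.407  0.03 ]
scene [169. 256.] [ 0.432 -0.354  0.03 ]
scene [112. 288.] [ 0.49  -0.531  0.03 ]
scene [225. 237.] [ 0.425 -0.17   0.03 ]
side [272. 379.] [ 0.238 -0.395  0.03 ]
side [325. 326.] [ 0.438 -0.362  0.03 ]
side [284. 278.] [ 0.436 -0.177  0.03 ]
side [381. 367.] [ 0.481 -0.535  0.03 ]
green (array([ 0.5, -0.4, -2.6]), np.float64(-0.0))
green (array([ 0.43298759, -0.52737392, -0.09422773]), np.float64(0.8454966602025425))
green (array([ 0.43628569, -0.52690956, -0.10870143]), np.float64(0.852185008998608))
B (array([ 0.43450712, -0.30911808, -1.46479332]), np.float64(0.9324563622565141)) (array([ 0.43574928, -0.31115249, -1.47986409]), np.float64(0.9489468864468864))
t 15.2 p [ 0.6426 -0.1406  0.2299] R [[-0.048, 0.996, 0.075], [0.496, 0.089, -0.863], [-0.867, -0.004, -0.499]] q [-0.94  0.58  0.85  1.71  0.67  1.21 -0.37] g 1.001
n 3 row [-2.89, -0.01, -1.66, -0.0, 0.0, 0.0]
n 11 row [-1.34, -2.02, 1.89, 0.01, 7.73, 0.11]
```

```bash
python3 -m jog '[[[-2.9,0,-1.66,0,0,0,8.7],[-2.9,0,-1.66,0,0,0,8.7],[-2.9,0,-1.66,0,0,0,8.7],[-1.34,-2.02,1.89,0,7.73,0.1,8.7],[-1.34,-2.02,1.89,0,7.73,0.1,8.7],[-1.34,-2.02,1.89,0,7.73,0.1,8.7],[-1.34,-2.02,1.89,0,7.73,0.1,8.7],[-1.34,-2.02,1.89,0,7.73,0.1,8.7],[-1.34,-2.02,1.89,0,7.73,0.1,8.7]]]' 25 
python3 -m jog '[[[-1.34,-2.02,1.89,0,7.73,0.1,8.7],[-1.34,-2.02,1.89,0,7.73,0.1,8.7],[-1.34,-2.02,1.89,0,7.73,0.1,8.7],[-1.34,-2.02,1.89,0,7.73,0.1,8.7],[-1.34,-2.02,1.89,0,7.73,0.1,8.7],[0,0,0,0,0,0,8.7]]]'
python3 - <<'E'
from plan import *
st();c=cur();G=frame(95.5,25,-1);D=T([.4385,-.349,.12],G);step(c,D,n=3);step(D,T([.4385,-.349,.031],G),n=4)
E
```

```text
time: 16.1
position: [0.5335, -0.2829, 0.2993]
tool_rot: [2.004, 2.174, -0.227]
ft_force: [-1.1, -0.9, -0.1]
grip_width: 0.997
time: 16.7
position: [0.4302, -0.3583, 0.1968]
tool_rot: [-1.913, -2.022, -0.416]
ft_force: [-0.6, -1.3, -1.0]
grip_width: 0.999
t 16.7 p [ 0.4302 -0.3583  0.1968] R [[-0.047, 0.998, -0.035], [0.903, 0.058, 0.425], [0.426, -0.012, -0.905]] q [ 0.18  0.54  0.88  1.52 -0.58  1.7   1.18] g 0.999
n 3 row [-0.82, 0.32, 2.34, 0.11, -0.08, -0.75]
n 4 row [-0.94, -0.0, 2.02, 0.0, -0.0, -0.0]
```

```bash
python3 -m jog '[[[-0.82,0.32,2.34,0.11,-0.08,-0.75,8.7],[-0.82,0.32,2.34,0.11,-0.08,-0.75,8.7],[-0.82,0.32,2.34,0.11,-0.08,-0.75,8.7],[-0.94,0,2.02,0,0,0,8.7],[-0.94,0,2.02,0,0,0,8.7],[-0.94,0,2.02,0,0,0,8.7],[-0.8,0,1.7,0,0,0,8.7],[0,0,0,0,0,0,8.7]]]'
python3 - <<'E'
from plan import *
st();c=cur();G=frame(95.5,25,-1);step(c,T([.4385,-.349,.031],G))
E
```

```text
time: 17.5
position: [0.4479, -0.3432, 0.041]
tool_rot: [-1.86, -2.085, -0.42]
ft_force: [0.7, 1.4, 0.8]
grip_width: 0.999
t 17.5 p [ 0.4479 -0.3432  0.041 ] R [[-0.105, 0.994, -0.039], [0.901, 0.112, 0.419], [0.421, 0.009, -0.907]] q [ 0.2   0.7   0.79  1.64 -0.69  1.46  1.32] g 0.999
n 1 row [-0.84, -1.01, 0.4, 0.1, 0.12, 1.04]
```

```bash
python3 -m jog '[[[-0.84,-1.0,0.4,0,0,0.8,8.7],[0,0,0,0,0,0,8.7]]]'
python3 -m jog '[[[0,0,0,0,0,0,4.5],[0,0,0,0,0,0,4.5],[0,0,0,0,0,0,4.5],[0,0,0,0,0,0,4.5],[0,0,0,0,0,0,4.5],[0,0,0,0,0,0,4.5],[0,0,0,0,0,0,4.5]]]' 35
python3 -m jog '[[[0.4,0,-0.9,0,0,0,4.5],[1.5,0,-3,0,0,0,4.5],[2,0,-4,0,0,0,4.5],[2,0,-4,0,0,0,4.5],[2,0,-4,0,0,0,4.5],[0,0,0,0,0,0,4.5]]]'
python3 - <<'E'
from plan import *
st();c=cur();shw(c)
F=T([.640,-.125,.22],frame(-85.2,65,1));step(c,F,ang=7.5)
E
```

```text
time: 17.7
position: [0.4377, -0.3535, 0.0362]
tool_rot: [-1.88, -2.071, -0.416]
ft_force: [0.3, 0.2, 0.1]
grip_width: 1.0
time: 18.4
position: [0.4394, -0.3517, 0.0365]
tool_rot: [-1.876, -2.073, -0.419]
ft_force: [-2.0, 0.4, 3.8]
grip_width: 0.69
time: 19.0
position: [0.4396, -0.349, 0.2198]
tool_rot: [-1.881, -2.083, -0.422]
ft_force: [0.3, -0.8, -3.3]
grip_width: 0.69
t 19.0 p [ 0.4396 -0.349   0.2198] R [[-0.096, 0.995, -0.027], [0.906, 0.098, 0.411], [0.412, 0.015, -0.911]] q [ 0.15  0.5   0.89  1.51 -0.57  1.71  1.19] g 0.69
[ 0.4396 -0.349   0.2198] [-0.027  0.411 -0.911] [0.995 0.098 0.015]
n 12 row [1.83, 1.84, -0.55, 0.1, -7.44, 0.05]
```

```bash
python3 -m jog '[[[2,0,-4.5,0,0,0,4.5],[2,0,-4.5,0,0,0,4.5],[0,0,0,0,0,0,4.5]]]'
python3 - <<'E'
from plan import *
c=cur();shw(c)
F=T([.640,-.125,.28],frame(-85.2,65,1));step(c,F,n=14)
E
```

```text
time: 19.3
position: [0.4383, -0.35, 0.3176]
tool_rot: [-1.881, -2.082, -0.42]
ft_force: [0.4, -0.4, -2.7]
grip_width: 0.691
[ 0.4383 -0.35    0.3176] [-0.028  0.411 -0.911] [0.995 0.098 0.014]
n 14 row [1.66, 1.59, -0.2, 0.08, -6.38, 0.04]
```

```bash
python3 -m jog '[[[1.66,1.59,-0.2,0.08,-6.38,0.04,4.5],[1.66,1.59,-0.2,0.08,-6.38,0.04,4.5],[1.66,1.59,-0.2,0.08,-6.38,0.04,4.5],[1.66,1.59,-0.2,0.08,-6.38,0.04,4.5],[1.66,1.59,-0.2,0.08,-6.38,0.04,4.5],[1.66,1.59,-0.2,0.08,-6.38,0.04,4.5],[1.66,1.59,-0.2,0.08,-6.38,0.04,4.5]]]'
python3 -m jog '[[[1.66,1.59,-0.2,0.08,-6.38,0.04,4.5],[1.66,1.59,-0.2,0.08,-6.38,0.04,4.5],[1.66,1.59,-0.2,0.08,-6.38,0.04,4.5],[1.66,1.59,-0.2,0.08,-6.38,0.04,4.5],[1.66,1.59,-0.2,0.08,-6.38,0.04,4.5],[1.66,1.59,-0.2,0.08,-6.38,0.04,4.5],[1.66,1.59,-0.2,0.08,-6.38,0.04,4.5],[0,0,0,0,0,0,4.5],[0,0,0,0,0,0,4.5]]]'
python3 - <<'E'
from plan import *
st();c=cur();shw(c)
F=T([.640,-.125,.09],frame(-85.2,65,1));step(c,F,lin=4)
E
```

```text
time: 20.0
position: [0.5377, -0.2245, 0.3364]
tool_rot: [1.925, 2.12, -0.341]
ft_force: [0.1, 0.1, -3.9]
grip_width: 0.692
time: 20.9
position: [0.6385, -0.1186, 0.2726]
tool_rot: [1.445, 1.588, -0.928]
ft_force: [0.4, -1.0, -1.7]
grip_width: 0.688
t 20.9 p [ 0.6385 -0.1186  0.2726] R [[-0.048, 0.996, 0.073], [0.425, 0.086, -0.901], [-0.904, -0.012, -0.428]] q [-0.92  0.53  0.75  1.68  0.79  1.35 -0.42] g 0.688
[ 0.6385 -0.1186  0.2726] [ 0.073 -0.901 -0.428] [ 0.996  0.086 -0.012]
n 5 row [3.25, 0.04, 1.61, -0.03, -0.07, 0.14]
```

```bash
python3 -m jog '[[[3.25,0.04,1.61,-0.03,-0.07,0.14,4.5],[3.25,0.04,1.61,-0.03,-0.07,0.14,4.5],[3.25,0.04,1.61,-0.03,-0.07,0.14,4.5],[3.25,0.04,1.61,-0.03,-0.07,0.14,4.5],[3.25,0.04,1.61,-0.03,-0.07,0.14,4.5],[0,0,0,0,0,0,4.5],[0,0,0,0,0,0,4.5]]]'
python3 -m jog '[[[0.27,0,0.13,0,0,0,4.5],[0,0,0,0,0,0,4.5]]]'
python3 -m jog '[[[0.27,0,0.13,0,0,0,4.5],[0,0,0,0,0,0,4.5]]]'
python3 -m jog '[[[0.18,0,0.09,0,0,0,4.5],[0,0,0,0,0,0,4.5]]]'
```

```text
time: 21.6
position: [0.6412, -0.1245, 0.0966]
tool_rot: [1.454, 1.567, -0.917]
ft_force: [0.2, 0.1, -1.8]
grip_width: 0.689
time: 21.8
position: [0.6419, -0.1234, 0.0933]
tool_rot: [1.454, 1.568, -0.914]
ft_force: [0.3, 0.6, -3.6]
grip_width: 0.687
time: 22.0
position: [0.6411, -0.1231, 0.0886]
tool_rot: [1.452, 1.57, -0.916]
ft_force: [0.1, -0.3, -1.5]
grip_width: 0.689
time: 22.2
position: [0.6409, -0.1233, 0.086]
tool_rot: [1.451, 1.57, -0.918]
ft_force: [-0.5, 0.2, -1.9]
grip_width: 0.686
```

```bash
python3 -m jog '[[[0.18,0,0.09,0,0,0,4.5],[0,0,0,0,0,0,4.5]]]'
python3 -m jog '[[[0.18,0,0.09,0,0,0,4.5],[0,0,0,0,0,0,4.5]]]'
python3 -m jog '[[[0.18,0,0.09,0,0,0,4.5],[0,0,0,0,0,0,4.5]]]' |tee o; python3 -m jog '[[[0,0,0,0,0,0,4.5]]]'
```

```text
time: 22.4
position: [0.641, -0.1235, 0.084]
tool_rot: [1.451, 1.57, -0.918]
ft_force: [0.4, 0.3, -3.3]
grip_width: 0.686
time: 22.6
position: [0.6412, -0.1237, 0.0839]
tool_rot: [1.45, 1.567, -0.92]
ft_force: [-1.8, 2.8, 3.9]
grip_width: 0.686
time: 22.8
position: [0.6414, -0.124, 0.0837]
tool_rot: [1.449, 1.564, -0.922]
ft_force: [-4.9, 5.8, 11.5]
grip_width: 0.687
time: 22.9
position: [0.6415, -0.124, 0.0838]
tool_rot: [1.449, 1.564, -0.921]
ft_force: [-4.2, 4.8, 11.9]
grip_width: 0.683
```

```bash
python3 -m jog '[[[-0.2,0,-0.1,0,0,0,4.5],[0,0,0,0,0,0,7],[0,0,0,0,0,0,8.7],[0,0,0,0,0,0,8.7],[0,0,0,0,0,0,8.7],[0,0,-1,0,0,0,8.7],[0,0,-3,0,0,0,8.7],[0,0,-4,0,0,0,8.7],[0,0,-4,0,0,0,8.7],[-4,0,-2,0,0,0,8.7],[-4,0,-2,0,0,0,8.7],[-4,0,-2,0,0,0,8.7]]]'
python3 - <<'E'
from plan import *
from fit import *
st();c=cur()
A=snap('scene');ca=finder.trace('caddy1','scene');B=snap('side');cb=finder.trace('caddy1','side')
def near(g,lie):
    P=[g[0]+.045*np.cos(g[2]),g[1]+.045*np.sin(g[2]),.03] if lie else [g[0],g[1],.085];o=[]
    for im,cc in((A,ca),(B,cb)):
        u=proj(im,P);k=[r for r in cc if np.hypot(*(np.array(r['point'][::-1])*[560,420]-u))<18]
        if k:o.append((im,k[0]['region']))
    return o
for g,l in(((.641,-.124,.08),False),((.4703,-.141,-2.25),True)):
    o=near(g,l);print(len(o))
    for oo in ([o]+[[i] for i in o]): print(fit('caddy',oo,g,.03 if l else .04,l))
G=frame(51,25,-1)
F=T([.446,-.171,.25],G);step(c,F)
G=frame(51,25,1)
F=T([.446,-.171,.25],G);step(c,F)
E
```

```text
time: 24.1
position: [0.6306, -0.0106, 0.2691]
tool_rot: [1.45, 1.571, -0.917]
ft_force: [0.3, -0.2, 1.0]
grip_width: 0.998
t 24.1 p [ 0.6306 -0.0106  0.2691] R [[-0.03, 0.997, 0.077], [0.423, 0.083, -0.903], [-0.906, 0.005, -0.424]] q [-1.01  0.59  0.69  1.59  0.72  1.49 -0.48] g 0.998
2
(array([ 0.6080568 , -0.11631508,  0.26600636]), np.float64(0.8866746349915515))
(array([ 0.61827055, -0.12031665,  0.1554472 ]), np.float64(0.9469182389937106))
(array([ 0.60595691, -0.11625614,  0.26638391]), np.float64(0.9374590700720367))
2
(array([ 0.46964034, -0.14266643, -2.26543391]), np.float64(0.8682588534187091))
(array([ 0.46591499, -0.13721391, -2.21402001]), np.float64(0.8195378765720971))
(array([ 0.46985132, -0.14360936, -2.2767875 ]), np.float64(0.9427409261576971))
n 12 row [-1.76, -1.19, 0.79, 1.4, 7.09, 3.78]
n 17 row [0.85, -1.56, -0.39, -5.72, 1.13, -5.74]
```

```bash
python3 - <<'E'
from h import *
a=snap('scene');b=snap('side');cv2.imwrite('pics/c1.png',cv2.resize(np.hstack([a['frame'][180:330,150:350],b['frame'][170:320,240:440]])[:,:,::-1],(800,300),interpolation=cv2.INTER_CUBIC))
E
```

```text
(no output)
```

View pics/c1.png

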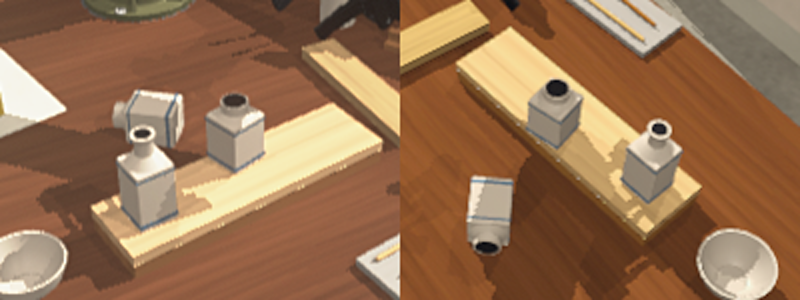

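```bash
python3 -m jog '[[[-1.76,-1.19,0.79,1.4,7.09,3.78,8.7],[-1.76,-1.19,0.79,1.4,7.09,3.78,8.7],[-1.76,-1.19,0.79,1.4,7.09,3.78,8.7],[-1.76,-1.19,0.79,1.4,7.09,3.78,8.7],[-1.76,-1.19,0.79,1.4,7.09,3.78,8.7],[-1.76,-1.19,0.79,1.4,7.09,3.78,8.7],[-1.76,-1.19,0.79,1.4,7.09,3.78,8.7],[-1.76,-1.19,0.79,1.4,7.09,3.78,8.7],[-1.76,-1.19,0.79,1.4,7.09,3.78,8.7],[-1.76,-1.19,0.79,1.4,7.09,3.78,8.7],[-1.76,-1.19,0.79,1.4,7.09,3.78,8.7],[-1.76,-1.19,0.79,1.4,7.09,3.78,8.7]]]' 30
python3 -m jog '[[[0,0,0,0,0,0,8.7],[0,0,0,0,0,0,8.7]]]'
python3 - <<'E'
from plan import *
st();c=cur();G=frame(50,25,-1);D=T([.445,-.172,.12],G);step(c,D,n=4);step(D,T([.445,-.172,.033],G),n=4)
E
```

```text
time: 25.6
position: [0.4442, -0.1729, 0.2501]
tool_rot: [-2.613, -1.24, -0.588]
ft_force: [0.2, -0.4, -0.9]
grip_width: 0.997
time: 25.8
position: [0.444, -0.1731, 0.2492]
tool_rot: [-2.617, -1.242, -0.578]
ft_force: [1.0, 0.1, 0.4]
grip_width: 0.995
t 25.8 p [ 0.444  -0.1731  0.2492] R [[0.574, 0.775, 0.266], [0.702, -0.632, 0.328], [0.422, -0.002, -0.906]] q [-0.57 -0.28  1.06  1.98 -0.2   1.22 -0.14] g 0.995
n 4 row [-1.33, 0.01, 2.87, -0.11, 0.0, 0.17]
n 4 row [-0.92, -0.0, 1.97, 0.0, -0.0, 0.0]
```

```bash
python3 -m jog '[[[-1.33,0.01,2.87,-0.11,0,0.17,8.7],[-1.33,0.01,2.87,-0.11,0,0.17,8.7],[-1.33,0.01,2.87,-0.11,0,0.17,8.7],[-1.33,0.01,2.87,-0.11,0,0.17,8.7],[0,0,0,0,0,0,8.7]]]'
python3 - <<'E'
from plan import *
st();c=cur();G=frame(50,25,-1);step(c,T([.445,-.172,.033],G),n=5)
E
```

```text
time: 26.3
position: [0.4431, -0.1699, 0.1183]
tool_rot: [-2.627, -1.233, -0.562]
ft_force: [-0.1, -0.2, 0.7]
grip_width: 1.0
t 26.3 p [ 0.4431 -0.1699  0.1183] R [[0.583, 0.77, 0.258], [0.7, -0.638, 0.321], [0.412, -0.007, -0.911]] q [-0.56  0.06  1.22  2.14 -0.56  1.05  0.26] g 1.0
n 5 row [-0.72, 0.06, 1.49, -0.1, 0.13, 0.04]
```

```bash
python3 -m jog '[[[-0.72,0.06,1.49,-0.1,0.13,0.04,8.7],[-0.72,0.06,1.49,-0.1,0.13,0.04,8.7],[-0.72,0.06,1.49,-0.1,0.13,0.04,8.7],[-0.72,0.06,1.49,-0.1,0.13,0.04,8.7],[-0.72,0.06,1.49,-0.1,0.13,0.04,8.7],[0,0,0,0,0,0,8.7]]]'
python3 - <<'E'
from plan import *
from fit import *
st();c=cur();G=frame(50,25,-1);step(c,T([.445,-.172,.033],G),n=1)
E
```

```text
time: 26.9
position: [0.4482, -0.1736, 0.041]
tool_rot: [-2.626, -1.224, -0.602]
ft_force: [0.4, -0.4, 0.2]
grip_width: 1.006
t 26.9 p [ 0.4482 -0.1736  0.041 ] R [[0.578, 0.765, 0.283], [0.691, -0.644, 0.328], [0.433, 0.006, -0.901]] q [-0.36  0.32  1.09  2.19 -0.9   1.03  0.59] g 1.006
n 1 row [-0.42, -0.35, 0.38, 0.35, -0.67, 0.07]
```

```bash
python3 -m jog '[[[-0.42,-0.35,0.38,0,-0.6,0,8.7],[0,0,0,0,0,0,8.7],[0,0,0,0,0,0,4.5],[0,0,0,0,0,0,4.5],[0,0,0,0,0,0,4.5],[0,0,0,0,0,0,4.5],[0,0,0,0,0,0,4.5],[0,0,0,0,0,0,4.5]]]' 35
python3 -m jog '[[[0.4,0,-0.9,0,0,0,4.5],[1.5,0,-3,0,0,0,4.5],[2,0,-4,0,0,0,4.5],[0,0,0,0,0,0,4.5]]]'
python3 - <<'E'
from plan import *
st();c=cur();shw(c)
U=T([.47,-.05,.25],frame(-85.2,65,1));step(c,U,ang=7)
F=T([.6275,.022,.25],frame(-85.2,65,1));step(U,F,ang=7);step(c,F)
E
```

```text
time: 27.7
position: [0.4434, -0.1741, 0.0359]
tool_rot: [-2.634, -1.224, -0.592]
ft_force: [-3.4, 0.7, 4.4]
grip_width: 0.689
time: 28.1
position: [0.4486, -0.1754, 0.1314]
tool_rot: [-2.636, -1.225, -0.619]
ft_force: [1.4, 0.1, -1.9]
grip_width: 0.687
t 28.1 p [ 0.4486 -0.1754  0.1314] R [[0.576, 0.761, 0.297], [0.691, -0.648, 0.32], [0.436, 0.021, -0.9]] q [-0.55  0.    1.2   2.13 -0.53  1.03  0.24] g 0.687
[ 0.4486 -0.1754  0.1314] [ 0.297  0.32  -0.9  ] [ 0.761 -0.648  0.021]
n 15 row [0.67, 0.04, -1.13, -1.04, -5.68, -3.17]
n 4 row [0.62, 4.07, -1.33, 0.0, 0.0, -0.0]
n 12 row [1.99, 1.08, -1.58, -1.3, -7.1, -3.96]
```

```bash
python3 -m jog '[[[0.67,0.04,-1.13,-1.04,-5.68,-3.17,4.5],[0.67,0.04,-1.13,-1.04,-5.68,-3.17,4.5],[0.67,0.04,-1.13,-1.04,-5.68,-3.17,4.5],[0.67,0.04,-1.13,-1.04,-5.68,-3.17,4.5],[0.67,0.04,-1.13,-1.04,-5.68,-3.17,4.5],[0.67,0.04,-1.13,-1.04,-5.68,-3.17,4.5],[0.67,0.04,-1.13,-1.04,-5.68,-3.17,4.5],[0.67,0.04,-1.13,-1.04,-5.68,-3.17,4.5]]]'
python3 -m jog '[[[0.67,0.04,-1.13,-1.04,-5.68,-3.17,4.5],[0.67,0.04,-1.13,-1.04,-5.68,-3.17,4.5],[0.67,0.04,-1.13,-1.04,-5.68,-3.17,4.5],[0.67,0.04,-1.13,-1.04,-5.68,-3.17,4.5],[0.67,0.04,-1.13,-1.04,-5.68,-3.17,4.5],[0.67,0.04,-1.13,-1.04,-5.68,-3.17,4.5],[0.67,0.04,-1.13,-1.04,-5.68,-3.17,4.5],[0,0,0,0,0,0,4.5],[0,0,0,0,0,0,4.5]]]'
python3 - <<'E'
from plan import *
st();c=cur();shw(c)
F=T([.6275,.022,.25],frame(-85.2,65,1));step(c,F,ang=7)
E
```

```text
time: 28.9
position: [0.4582, -0.1301, 0.2125]
tool_rot: [2.236, 1.632, -0.311]
ft_force: [0.6, -0.9, -2.6]
grip_width: 0.687
time: 29.8
position: [0.466, -0.0462, 0.2406]
tool_rot: [1.455, 1.597, -0.93]
ft_force: [0.6, -1.0, -2.6]
grip_width: 0.689
t 29.8 p [ 0.466  -0.0462  0.2406] R [[-0.052, 0.997, 0.065], [0.435, 0.081, -0.897], [-0.899, -0.019, -0.438]] q [-0.9   0.24  0.34  2.    0.86  1.6  -0.75] g 0.689
[ 0.466  -0.0462  0.2406] [ 0.065 -0.897 -0.438] [ 0.997  0.081 -0.019]
n 4 row [0.34, 4.16, -1.43, -0.15, -0.25, 0.22]
```

```bash
python3 -m jog '[[[0.34,4.16,-1.43,-0.15,0,0.22,4.5],[0.34,4.16,-1.43,-0.15,0,0.22,4.5],[0.34,4.16,-1.43,-0.15,0,0.22,4.5],[0.34,4.16,-1.43,-0.15,0,0.22,4.5],[0,0,0,0,0,0,4.5],[0,0,0,0,0,0,4.5]]]'
python3 - <<'E'
from plan import *
st();c=cur();shw(c)
F=T([.6275,.022,.092],frame(-85.2,64.3,1));step(c,F,n=6)
E
```

```text
time: 30.4
position: [0.6278, 0.023, 0.2536]
tool_rot: [1.463, 1.582, -0.91]
ft_force: [-1.0, -0.4, -3.1]
grip_width: 0.685
t 30.4 p [0.6278 0.023  0.2536] R [[-0.032, 0.997, 0.074], [0.437, 0.08, -0.896], [-0.899, 0.003, -0.438]] q [-0.81  0.55  0.36  1.55  0.81  1.61 -0.58] g 0.685
[0.6278 0.023  0.2536] [ 0.074 -0.896 -0.438] [0.997 0.08  0.003]
n 6 row [2.42, -0.01, 1.14, -0.01, -0.05, -0.04]
```

```bash
python3 -m jog '[[[2.42,0,1.14,0,0,0,4.5],[2.42,0,1.14,0,0,0,4.5],[2.42,0,1.14,0,0,0,4.5],[2.42,0,1.14,0,0,0,4.5],[2.42,0,1.14,0,0,0,4.5],[2.42,0,1.14,0,0,0,4.5],[0,0,0,0,0,0,4.5],[0,0,0,0,0,0,4.5]]]'
python3 -m jog '[[[0.36,0,0.17,0,0,0,4.5],[0,0,0,0,0,0,4.5]]]'
python3 -m jog '[[[0.36,0,0.17,0,0,0,4.5],[0,0,0,0,0,0,4.5]]]'
python3 -m jog '[[[0.18,0,0.09,0,0,0,4.5],[0,0,0,0,0,0,4.5]]]'
```

```text
time: 31.2
position: [0.6276, 0.0255, 0.0946]
tool_rot: [1.46, 1.582, -0.91]
ft_force: [0.5, 0.1, -3.0]
grip_width: 0.687
time: 31.4
position: [0.6284, 0.0267, 0.0905]
tool_rot: [1.461, 1.583, -0.907]
ft_force: [-0.4, -0.6, -3.3]
grip_width: 0.685
time: 31.6
position: [0.628, 0.0269, 0.0853]
tool_rot: [1.46, 1.584, -0.908]
ft_force: [-0.6, -0.5, -3.3]
grip_width: 0.685
time: 31.8
position: [0.6283, 0.0268, 0.0836]
tool_rot: [1.459, 1.583, -0.909]
ft_force: [-0.3, 0.6, -1.9]
grip_width: 0.689
```

```bash
python3 -m jog '[[[0.18,0,0.09,0,0,0,4.5],[0,0,0,0,0,0,4.5]]]'
python3 -m jog '[[[0.1,0,0.05,0,0,0,4.5],[0,0,0,0,0,0,4.5]]]'
```

```text
time: 32.0
position: [0.6283, 0.0268, 0.0834]
tool_rot: [1.458, 1.581, -0.91]
ft_force: [-2.2, 3.5, 5.7]
grip_width: 0.687
time: 32.2
position: [0.6283, 0.0269, 0.0833]
tool_rot: [1.457, 1.579, -0.911]
ft_force: [-2.4, 4.7, 7.9]
grip_width: 0.688
```

```bash
python3 -m jog '[[[-0.1,0,-0.05,0,0,0,4.5],[0,0,0,0,0,0,7],[0,0,0,0,0,0,8.7],[0,0,0,0,0,0,8.7],[0,0,0,0,0,0,8.7],[0,0,-1,0,0,0,8.7],[0,0,-3,0,0,0,8.7],[0,0,-4,0,0,0,8.7],[0,0,-3,0,0,0,8.7],[-4,0,-2,0,0,0,8.7],[-4,0,-2,0,0,0,8.7],[0,0,0,0,0,0,8.7]]]'
cat >> fit.py <<'E'
th=np.radians(23)
bx=np.array([np.sin(th),0,np.cos(th)]);bn=np.array([-np.cos(th),0,np.sin(th)])
# leaning board: back face through panel top edge (.063,.22)
k=(.22-.012)/np.cos(th);f0=np.array([.063,0,.22])-bx*k
lean=np.array([f0+bx*a+bn*b+[0,y,0] for a in(0,.3) for b in(0,.022) for y in(.035,.101)])
MOD['rack']=[box(-.075,.075,-.12,.12,0,.012),box(-.06,-.045,-.12,.12,0,.03),box(.063,.075,-.12,.12,0,.22),lean]
E
python3 - <<'E'
from plan import *
from fit import *
st()
A=snap('scene');B=snap('side')
o={}
for n,im in(('scene',A),('side',B)):
    for l in('rack','wareboard'):
        r=finder.trace(l,n)
        print(n,l,[(round(q['conf'],2),np.round(np.array(q['point'][::-1])*[560,420]),q['region'].sum()) for q in r])
        if r:o.setdefault(l,[]).append((im,r[0]['region']))
for ob in([o['rack']]+[[i] for i in o['rack']]):
    for h in(1.9,2.1): x,s=fit('rack',ob,(.482,.408,h),0,False);print('rack',x.round(4),np.degrees(x[2]).round(1),s.round(3))
print(fit('board',o['wareboard'],(.521,.172,-.03),0,False))
v=[]
for im,c in((A,(255,0,0)),(B,(255,0,0))):
    f=im['frame'].copy()
    for p in pts(MOD['rack'],*x,0,False): cv2.polylines(f,[cv2.convexHull(np.array([proj(im,i) for i in p]).astype(np.int32))],True,c,1)
    v.append(f)
cv2.imwrite('pics/e.png',cv2.resize(np.hstack([v[0][90:290,280:480],v[1][60:260,120:320]])[:,:,::-1],(800,400),interpolation=cv2.INTER_CUBIC))
E
```

```text
time: 33.4
position: [0.6216, 0.1276, 0.2261]
tool_rot: [1.464, 1.579, -0.897]
ft_force: [0.4, -0.3, 0.2]
grip_width: 0.996
t 33.4 p [0.6216 0.1276 0.2261] R [[-0.025, 0.996, 0.082], [0.44, 0.084, -0.894], [-0.898, 0.014, -0.441]] q [-0.88  0.67  0.31  1.42  0.74  1.71 -0.65] g 0.996
scene rack [(0.61, array([396., 186.]), np.int64(3867))]
scene wareboard [(0.95, array([336., 227.]), np.int64(1299))]
side rack [(0.61, array([184., 146.]), np.int64(4806))]
side wareboard [(0.56, array([239., 198.]), np.int64(1589))]
rack [0.49   0.413  2.0806] 119.2 0.805
rack [0.4904 0.4129 2.089 ] 119.7 0.804
rack [0.4891 0.4139 2.0708] 118.6 0.675
rack [0.4899 0.4135 2.0734] 118.8 0.675
rack [0.49   0.4131 2.0811] 119.2 0.936
rack [0.4888 0.41   2.0809] 119.2 0.935
(array([ 0.52123116,  0.17211506, -0.03122046]), np.float64(0.9048377084569379))
```

View pics/e.png

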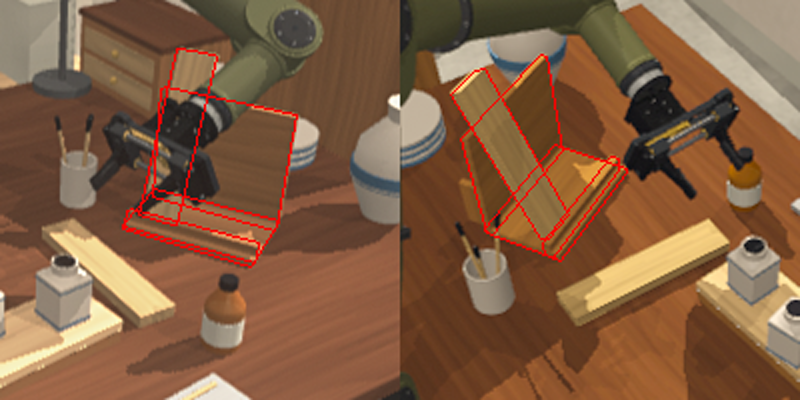

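Rack pose fits well in both views: (0.490, 0.412), heading 119.2°. Both caddies and the bottle stand on the shelf. Next is the ware board, gripped across its width at mid-length.

```bash
cat >> plan.py <<'E'
RK=np.array([.490,.412]);RH=119.2
def rk(x,y,z):
    h=np.radians(RH);return np.array([RK[0]+x*np.cos(h)-y*np.sin(h),RK[1]+x*np.sin(h)+y*np.cos(h),z])
def boardpose(phi,back=0.,dz=0.,y=-.045,L=.15,hg=.025):
    p=np.radians(phi);xb=.063-.208*np.tan(p)-back
    u=np.array([np.sin(p),np.cos(p)]);n=np.array([-np.cos(p),np.sin(p)])
    g=np.array([xb,.012+dz])+u*L+n*hg
    return T(rk(g[0],y,g[1]),frame(RH,90-phi,-1))
E
python3 - <<'E'
from plan import *
c=cur();G=frame(178.2,0,-1)
H=T([.521,.172,.20],G);step(c,H);step(H,T([.521,.172,.06],G))
for a in((20,.004,.10),(20,.004,.005),(20,0,0)): shw(boardpose(*a))
E
```

```text
n 12 row [0.89, -0.33, -0.4, -3.85, 4.33, -6.16]
n 3 row [0.0, -0.0, 4.67, 0.0, 0.0, -0.0]
[0.5252 0.4412 0.2625] [-0.458  0.82  -0.342] [ 0.873  0.488 -0.   ]
[0.5252 0.4412 0.1675] [-0.458  0.82  -0.342] [ 0.873  0.488 -0.   ]
[0.5233 0.4447 0.1625] [-0.458  0.82  -0.342] [ 0.873  0.488 -0.   ]
```

```bash
python3 -m jog '[[[0.89,-0.33,-0.4,-3.85,4.33,-6.16,8.7],[0.89,-0.33,-0.4,-3.85,4.33,-6.16,8.7],[0.89,-0.33,-0.4,-3.85,4.33,-6.16,8.7],[0.89,-0.33,-0.4,-3.85,4.33,-6.16,8.7],[0.89,-0.33,-0.4,-3.85,4.33,-6.16,8.7],[0.89,-0.33,-0.4,-3.85,4.33,-6.16,8.7],[0.89,-0.33,-0.4,-3.85,4.33,-6.16,8.7],[0.89,-0.33,-0.4,-3.85,4.33,-6.16,8.7],[0.89,-0.33,-0.4,-3.85,4.33,-6.16,8.7],[0.89,-0.33,-0.4,-3.85,4.33,-6.16,8.7],[0.89,-0.33,-0.4,-3.85,4.33,-6.16,8.7],[0.89,-0.33,-0.4,-3.85,4.33,-6.16,8.7]]]' 30
python3 -m jog '[[[0,0,0,0,0,0,8.7],[0,0,0,0,0,0,8.7]]]' >/dev/null
python3 - <<'E'
from plan import *
st();c=cur();G=frame(178.2,0,-1);D=T([.521,.172,.055],G);step(c,D,n=5);step(D,T([.521,.172,.025],G),n=2)
E
```

```text
time: 34.9
position: [0.52, 0.172, 0.2039]
tool_rot: [-0.042, -3.14, -0.006]
ft_force: [0.3, -0.1, 0.3]
grip_width: 0.998
t 35.1 p [0.5211 0.1716 0.2033] R [[-0.999, 0.036, 0.002], [0.036, 0.999, -0.001], [-0.002, -0.001, -1.0]] q [-0.46  0.13  0.1   1.77 -0.01  1.24  1.18] g 1.003
n 5 row [0.01, 0.01, 2.91, -0.02, 0.03, -0.05]
n 2 row [0.0, -0.0, 1.5, 0.0, 0.0, -0.0]
```

```bash
python3 -m jog '[[[0,0,2.91,0,0,0,8.7],[0,0,2.91,0,0,0,8.7],[0,0,2.91,0,0,0,8.7],[0,0,2.91,0,0,0,8.7],[0,0,2.91,0,0,0,8.7],[0,0,0,0,0,0,8.7]]]'
python3 - <<'E'
from plan import *
from fit import *
st()
o=[]
A=snap('scene','f0.png');r=finder.trace('wareboard','scene');o+=[(A,r[0]['region'])] if r else []
B=snap('side','f1.png');r=finder.trace('wareboard','side');o+=[(B,r[0]['region'])] if r else []
print(len(o),fit('board',o,(.521,.172,-.03),0,False))
c=cur();G=frame(178.2,0,-1);step(c,T([.521,.172,.024],G),n=2)
E
```

```text
time: 35.7
position: [0.517, 0.1727, 0.054]
tool_rot: [-0.047, -3.135, 0.006]
ft_force: [0.1, 0.0, 0.0]
grip_width: 0.998
t 35.7 p [0.517  0.1727 0.054 ] R [[-1.0, 0.03, -0.006], [0.03, 1.0, -0.004], [0.006, -0.004, -1.0]] q [-0.46  0.28  0.1   1.91 -0.03  0.96  1.19] g 0.998
2 (array([ 0.52208558,  0.17199292, -0.02960889]), np.float64(0.7433569487671621))
n 2 row [0.07, -0.08, 1.66, 0.05, 0.14, 0.01]
```

```bash
python3 -m jog '[[[0,0,1.6,0,0,0,8.7],[0,0,1.6,0,0,0,8.7],[0,0,0,0,0,0,5],[0,0,0,0,0,0,5],[0,0,0,0,0,0,5],[0,0,0,0,0,0,5],[0,0,0,0,0,0,5],[0,0,0,0,0,0,5]]]' 45
python3 -m jog '[[[0,0,-2,0,0,0,5],[0,0,-4,0,0,0,5],[0,0,-5,0,0,0,5],[0,0,-5,0,0,0,5],[0,0,-5,0,0,0,5],[0,0,0,0,0,0,5]]]'
python3 - <<'E'
from plan import *
st();c=cur();shw(c)
b=boardpose(20,.06,.16);shw(b);step(c,b,n=14)
E
```

```text
time: 36.7
position: [0.5227, 0.1734, 0.0284]
tool_rot: [0.05, 3.136, 0.004]
ft_force: [-0.7, 1.7, 6.8]
grip_width: 0.758
time: 37.3
position: [0.5246, 0.1728, 0.2445]
tool_rot: [0.051, 3.127, 0.009]
ft_force: [1.4, 0.9, -2.5]
grip_width: 0.756
t 37.3 p [0.5246 0.1728 0.2445] R [[-0.999, 0.032, 0.015], [0.032, 0.999, 0.005], [-0.014, 0.006, -1.0]] q [-0.46  0.1   0.11  1.71 -0.01  1.31  1.18] g 0.756
[0.5246 0.1728 0.2445] [ 0.015  0.005 -1.   ] [0.032 0.999 0.006]
[0.5526 0.3923 0.3225] [-0.458  0.82  -0.342] [ 0.873  0.488 -0.   ]
n 14 row [0.77, 1.64, 0.01, -2.52, 4.57, 3.69]
```

```bash
python3 -m jog '[[[0.77,1.64,0.01,-2.52,4.57,3.69,5],[0.77,1.64,0.01,-2.52,4.57,3.69,5],[0.77,1.64,0.01,-2.52,4.57,3.69,5],[0.77,1.64,0.01,-2.52,4.57,3.69,5],[0.77,1.64,0.01,-2.52,4.57,3.69,5],[0.77,1.64,0.01,-2.52,4.57,3.69,5],[0.77,1.64,0.01,-2.52,4.57,3.69,5]]]'
python3 -m jog '[[[0.77,1.64,0.01,-2.52,4.57,3.69,5],[0.77,1.64,0.01,-2.52,4.57,3.69,5],[0.77,1.64,0.01,-2.52,4.57,3.69,5],[0.77,1.64,0.01,-2.52,4.57,3.69,5],[0.77,1.64,0.01,-2.52,4.57,3.69,5],[0.77,1.64,0.01,-2.52,4.57,3.69,5],[0.77,1.64,0.01,-2.52,4.57,3.69,5],[0,0,0,0,0,0,5],[0,0,0,0,0,0,5]]]'
python3 - <<'E'
from plan import *
st();c=cur();shw(c)
b=boardpose(20,.008,.09);shw(b);step(c,b)
A=snap('scene');B=snap('side')
cv2.imwrite('pics/g.png',cv2.resize(np.hstack([A['frame'][60:290,270:500],B['frame'][30:260,120:350]])[:,:,::-1],(800,400),interpolation=cv2.INTER_CUBIC))
E
```

```text
time: 38.0
position: [0.4979, 0.2921, 0.2586]
tool_rot: [-0.635, -2.48, -0.416]
ft_force: [0.0, 0.4, -3.0]
grip_width: 0.751
time: 38.9
position: [0.5491, 0.3913, 0.311]
tool_rot: [-1.011, -1.706, -0.689]
ft_force: [-0.0, -0.3, -2.6]
grip_width: 0.755
t 38.9 p [0.5491 0.3913 0.311 ] R [[-0.156, 0.872, -0.464], [0.305, 0.489, 0.817], [0.939, -0.015, -0.342]] q [-0.25  0.57  0.08  1.44 -1.15  1.73  0.52] g 0.755
[0.5491 0.3913 0.311 ] [-0.464  0.817 -0.342] [ 0.872  0.489 -0.015]
[0.5272 0.4377 0.2525] [-0.458  0.82  -0.342] [ 0.873  0.488 -0.   ]
n 2 row [-1.87, 0.21, 3.4, -0.18, 0.01, -0.38]
```

View pics/g.png

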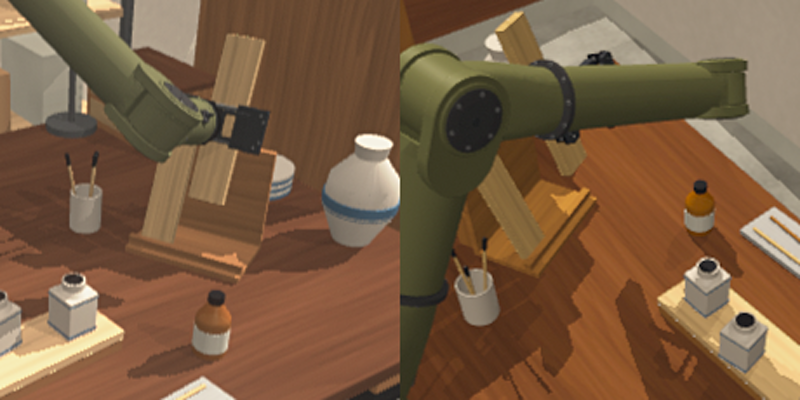

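```bash
python3 -m jog '[[[-1.25,0.14,2.27,-0.12,0,-0.25,5],[-1.25,0.14,2.27,-0.12,0,-0.25,5],[-1.25,0.14,2.27,-0.12,0,-0.25,5],[0,0,0,0,0,0,5],[0,0,0,0,0,0,5]]]'
python3 - <<'E'
from plan import *
st();c=cur();shw(c)
b=boardpose(20,.006,.015);shw(b);step(c,b,n=5)
E
```

```text
time: 39.5
position: [0.5273, 0.4391, 0.2556]
tool_rot: [-1.002, -1.713, -0.706]
ft_force: [0.2, 0.0, -3.0]
grip_width: 0.752
t 39.5 p [0.5273 0.4391 0.2556] R [[-0.168, 0.873, -0.458], [0.296, 0.488, 0.821], [0.94, 0.003, -0.34]] q [-0.3   0.6   0.06  1.52 -1.17  1.62  0.6 ] g 0.752
[0.5273 0.4391 0.2556] [-0.458  0.821 -0.34 ] [0.873 0.488 0.003]
[0.5262 0.4394 0.1775] [-0.458  0.82  -0.342] [ 0.873  0.488 -0.   ]
n 5 row [-1.46, -0.02, 0.55, 0.01, -0.02, 0.03]
```

```bash
python3 -m jog '[[[-1.46,0,0.54,0,0,0,5],[-1.46,0,0.54,0,0,0,5],[-1.46,0,0.54,0,0,0,5],[-1.46,0,0.54,0,0,0,5],[-1.46,0,0.54,0,0,0,5],[0,0,0,0,0,0,5],[0,0,0,0,0,0,5]]]'
python3 -m jog '[[[-0.47,0,0.17,0,0,0,5],[0,0,0,0,0,0,5]]]'
python3 -m jog '[[[-0.47,0,0.17,0,0,0,5],[0,0,0,0,0,0,5]]]'
python3 - <<'E'
from plan import *
st();c=cur();shw(c);shw(boardpose(20,.006,.0))
E
```

```text
time: 40.2
position: [0.5275, 0.4396, 0.1767]
tool_rot: [-1.004, -1.71, -0.706]
ft_force: [0.2, -0.4, -2.1]
grip_width: 0.757
time: 40.4
position: [0.5277, 0.4395, 0.1721]
tool_rot: [-1.003, -1.712, -0.707]
ft_force: [-0.8, -0.4, -3.6]
grip_width: 0.752
time: 40.6
position: [0.5274, 0.4394, 0.1666]
tool_rot: [-1.004, -1.711, -0.706]
ft_force: [-0.6, -0.6, -3.8]
grip_width: 0.755
t 40.6 p [0.5274 0.4394 0.1666] R [[-0.167, 0.873, -0.458], [0.296, 0.487, 0.822], [0.94, 0.002, -0.34]] q [-0.3   0.7   0.05  1.54 -1.17  1.56  0.73] g 0.755
[0.5274 0.4394 0.1666] [-0.458  0.822 -0.34 ] [0.873 0.487 0.002]
[0.5262 0.4394 0.1625] [-0.458  0.82  -0.342] [ 0.873  0.488 -0.   ]
```

```bash
python3 -m jog '[[[-0.28,0,0.1,0,0,0,5],[0,0,0,0,0,0,5]]]'
python3 -m jog '[[[-0.28,0,0.1,0,0,0,5],[0,0,0,0,0,0,5]]]'
python3 -m jog '[[[-0.19,0,0.07,0,0,0,5],[0,0,0,0,0,0,5]]]'
```

```text
time: 40.8
position: [0.5275, 0.4394, 0.1637]
tool_rot: [-1.004, -1.711, -0.706]
ft_force: [-0.3, 1.0, -2.2]
grip_width: 0.75
time: 41.0
position: [0.5276, 0.4396, 0.161]
tool_rot: [-1.003, -1.711, -0.707]
ft_force: [-0.3, -0.2, -2.9]
grip_width: 0.756
time: 41.2
position: [0.5273, 0.4401, 0.1606]
tool_rot: [-1.001, -1.71, -0.708]
ft_force: [-0.5, -0.2, 3.0]
grip_width: 0.755
```

```bash
python3 -m jog '[[[0.15,0,0.27,0,0,0,5],[0,0,0,0,0,0,5]]]'
python3 -m jog '[[[0.1,0,0.28,0,0,0,5],[0,0,0,0,0,0,5]]]'
python3 -m jog '[[[0.1,0,0.28,0,0,0,5],[0,0,0,0,0,0,5]]]'
```

```text
time: 41.4
position: [0.5262, 0.4423, 0.1601]
tool_rot: [-1.003, -1.712, -0.708]
ft_force: [-0.4, -1.4, 2.1]
grip_width: 0.757
time: 41.6
position: [0.525, 0.4447, 0.1595]
tool_rot: [-1.004, -1.712, -0.708]
ft_force: [1.5, -1.0, 1.3]
grip_width: 0.755
time: 41.8
position: [0.5249, 0.4451, 0.1595]
tool_rot: [-1.007, -1.713, -0.708]
ft_force: [2.5, -9.2, 3.5]
grip_width: 0.748
```

```bash
python3 -m jog '[[[-0.05,0,-0.1,0,0,0,5],[0,0,0,0,0,0,7.2],[0,0,0,0,0,0,7.8],[0,0,0,0,0,0,8.5],[0,0,0,0,0,0,8.7],[0,0,0,0,0,0,8.7],[0,0,-0.5,0,0,0,8.7],[0,0,-1,0,0,0,8.7],[0,0,-2,0,0,0,8.7],[0,0,-3,0,0,0,8.7],[0,0,-4,0,0,0,8.7],[0,0,-4,0,0,0,8.7]]]'
python3 -m jog '[[[3,0,-3,0,0,0,8.7],[3,0,-3,0,0,0,8.7],[3,0,-3,0,0,0,8.7],[0,0,0,0,0,0,8.7]]]'
python3 - <<'E'
from h import *
A=snap('scene');B=snap('side')
cv2.imwrite('pics/k.png',cv2.resize(np.hstack([A['frame'][70:330,160:440],B['frame'][50:310,150:430]])[:,:,::-1],(800,371),interpolation=cv2.INTER_CUBIC))
E
```

```text
time: 43.0
position: [0.5913, 0.3245, 0.2098]
tool_rot: [-1.005, -1.712, -0.707]
ft_force: [0.7, -0.3, 0.9]
grip_width: 0.996
time: 43.4
position: [0.6197, 0.2751, 0.3307]
tool_rot: [-1.006, -1.719, -0.718]
ft_force: [0.7, -0.3, 0.7]
grip_width: 1.002
```

View pics/k.png

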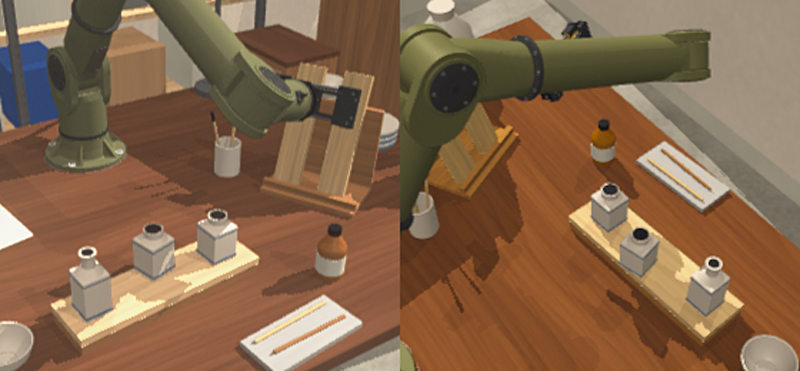

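```bash
python3 - <<'E'
from plan import *
from fit import *
A=snap('scene');ca={k:finder.trace(k,'scene') for k in('caddy1','bottle1','board_a')};pa=finder.spot_point('board_a','scene')
B=snap('side');cb={k:finder.trace(k,'side') for k in('caddy1','bottle1')}
for k,l,g in(('caddy','caddy1',(.608,-.116,.2)),('caddy','caddy1',(.628,.023,.1)),('bottle','bottle1',(.657,-.275,.1))):
    o=[]
    for im,cc in((A,ca),(B,cb)):
        u=proj(im,[g[0],g[1],.085]);q=[r for r in cc[l] if np.hypot(*(np.array(r['point'][::-1])*[560,420]-u))<18]
        if q:o.append((im,q[0]['region']))
    if o:
        x,s=fit(k,o,g,.04,False);h=np.radians(4.8);d=x[:2]-[.640,-.123]
        print(k,len(o),x.round(3),s.round(3),'shelf xy',(d[0]*np.cos(h)+d[1]*np.sin(h)).round(3),(-d[0]*np.sin(h)+d[1]*np.cos(h)).round(3))
for r in pa: print('board pt',r['conf'],np.array(r['point'][::-1])*[560,420])
for phi in(20,22.7):
    p=np.radians(phi);xb=.063-.208*np.tan(p)
    print(phi,[proj(A,rk(xb,y,.012)).round() for y in(-.078,-.012)],[proj(A,rk(xb+.3*np.sin(p),y,.012+.3*np.cos(p))).round() for y in(-.078,-.012)])
for r in ca['board_a']: 
    c,_=cv2.findContours(r['region'].astype(np.uint8),0,2);c=max(c,key=cv2.contourArea);print(r['conf'],cv2.approxPolyDP(c,3,True)[:,0].tolist())
E
```

```text
caddy 2 [ 0.607 -0.115  0.298] 0.895 shelf xy -0.033 0.01
caddy 2 [0.63 0.02 0.04] 0.934 shelf xy 0.002 0.143
bottle 2 [ 0.655 -0.274  0.036] 0.926 shelf xy 0.003 -0.152
board pt 0.85 [407.12  119.994]
board pt 0.72 [390.208 207.186]
20 [array([401., 209.]), array([383., 204.])] [array([422., 123.]), array([403., 120.])]
22.7 [array([400., 210.]), array([382., 205.])] [array([422., 125.]), array([403., 121.])]
0.67 [[405, 121], [400, 130], [413, 136], [406, 164], [392, 161], [383, 203], [396, 207], [402, 202], [420, 125]]
```

```bash
python3 -c "
from h import *
st();close_job()"
```

```text
t 43.9 p [0.6158 0.2803 0.3232] R [[-0.166, 0.873, -0.459], [0.296, 0.488, 0.821], [0.941, 0.001, -0.339]] q [-0.11  0.68  0.13  1.25 -1.12  1.91  0.54] g 1.001
the job is handed in; nothing more can be done
```

The job is handed in at about 44 s of robot time. Three pieces were present (bottle3 and both caddies; bottle1 and bottle2 were absent). All three now stand mouth up on the shelf, apart from each other, and the ware board leans in the rack's free place beside the other board.

**Last checks:**
- **Shelf positions:** refitting both camera views puts the pieces at these shelf x, y positions: bottle (+0.003, -0.152), caddies (-0.033, +0.010) and (+0.002, +0.143) m.
- **Board:** its outline in the scene picture matches the 20–23° lean predicted from the rack fit, with its foot behind the toe rail.
- **Bystanders:** the ink bottle, pigment bowl and brush pot appear undisturbed in the last pictures; I did not measure them again.

**One disagreement:** the first caddy I placed ended up about 33 mm nearer the robot than where I set it down, probably from the announced knock. It still stands upright with its foot centre well over the shelf, one corner overhanging by roughly 9 mm, so I left it. Its fit was the weakest of the three (0.895 overlap, against 0.93 for the others).

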